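# Draw the planter's front panel tight with its cam lock

## Task

Finish the flat-pack planter tray: push the loose front panel along its dowels until its bolt head stops inside the cam, then take the flat screwdriver from its block, turn the cam disc clockwise with it until the panel is drawn shut and the cam feels snug, and stand the screwdriver back in its block. Stop as soon as it is snug - forcing the cam on tears the bolt out of the wood - and leave the pot, glue bottle and ribbon spool where they are.

Things in the scene. Friction and masses are not known exactly. Their poses are not given: they have to be found in the camera images.
- front_panel: loose wooden front panel of the planter tray, upright, 204 wide, 18 thick, 60 mm high, 1.5 mm above the table. Origin: table height, middle of its inner face. x points into the tray (closing direction), y along the panel, z up. It slides only along x, on two dowels, with about 3 N friction, and stays where left
- push_point (a point): middle of the panel's outer face (the face away from the tray, 18 mm in front of its inner face), 32 mm above the table; x points into the tray: push here along +x. The panel's steel bolt leaves the inner face 15 mm above the table, ends in a 6 mm round head and is screwed in to a depth that differs by up to 3 mm from tray to tray
- panel_gap (a joint): gap between the panel's inner face and the tray's bottom board, m; 0 = shut. Starts at 0.030 to 0.042. Pushing by hand meets a stop (5 N or more over the sliding friction) somewhere between 0 and 0.0035, by the bolt's depth, where the bolt head reaches the bottom of the cam's mouth; the turning cam closes the rest
- cam_disc: steel cam disc, 30 mm across, let into the tray's 30 mm thick bottom board 34 mm behind its front edge; origin: centre of its top face (z = 0.029). The tray's other three sides rise to z = 0.050. A claw under the disc takes the bolt head at about 0.45 rad of turn and draws about 5.5 mm per rad. The cam stays where it is left, so the blade may be lifted out and set in again
- cam_slot (a point): centre of the mouth of the screwdriver slot (on the disc's axis, z = 0.029). Its x axis runs along the slot: the slot is 17 mm long, 4.2 mm wide, 8 mm deep, closed at its ends, with about 0.15 rad of play for the blade
- cam_turn (a joint): angle of the cam, rad, growing clockwise from above; starts at -0.04 to 0.02 (mouth open), range to 1.6. Turning moment on the driver: 0.1 N m at first, 0.15 to 0.22 drawing the panel, then climbing. Snug, at 0.27 to 0.33 N m: about 0.2 rad after the panel has shut, at 0.65 to 1.35 by the bolt's depth. Bolt pull: 8 N at shut, then 100 N per rad; at 42 N (0.35 N m or more) it tears out
- driver_handle (a point): centre of the screwdriver's handle: black square bar 26 x 26 mm, 60 mm long along the point's z (up while it stands in its block), flat sides facing the point's x and y. Blade tip 90 mm below this point; shaft and blade stick out 60 mm below the handle. Blade 14 mm wide along x, 2.6 mm thick along y (last 2 mm: 12.5 x 1.6). 0.12 kg
- driver_tip (a point): middle of the screwdriver's blade tip; axes as for the handle
- block_hole (a point): centre of the mouth of the driver's hole on top of the dark wooden tool block (70 x 70 x 66 mm high, fixed). The hole is 18 mm along this point's x, 9 mm along its y and goes right through. In it the driver's handle rests on the block's top (handle centre 30 mm above this point), blade along the point's x
- mini_pot_1: small clay pot, 59 mm across, 45 mm high, bystander; origin under its centre
- glue_bottle: small dark bottle with a black dropper top, 33 mm across, 102 mm high, bystander; origin under its centre
- ribbon_gold: spool of gold ribbon lying flat, 68 mm across, 22 mm high, bystander; origin under its centre
Things that resemble listed ones, but are neither listed nor needed, are in the scene too. Leave any pink or yellow look-alike of the part that bears driver_handle alone. What is shaped like the part that bears block_hole but turquoise is not meant.

How it is judged:
By the outcome, as a careful person would: the job done as asked, in the order asked, and still so for the second after the job is handed in, with the robot touching nothing.
It also fails if it takes over 72 s, if anything falls off the work surface, if the arm or the gripper's body presses on something with over 40 N, if the wrist force passes 120 N, or if a joint passes its speed limit or range.

## Robot

A 6-joint arm with a two-finger parallel gripper is mounted at the origin on the work surface; the furniture and walls round the work are solid. World frame = base frame: x ahead of the robot, y to its left, z up, the work surface at z = 0. Lengths are in m, angles in rad, forces in N, time in s.
With the tool pointing down it reaches from about 0.275 to 0.75 m from the base axis. Payload 10.2 kg.
Tool frame: the origin (TCP) lies at the very end of the fingers, on their centre line; the grasp point (between the pads) lies 19 mm behind it; z points along the fingers, x is the direction in which the jaws open and shut, and the axes are right-handed (so a half turn about z gives the same grasp; the last joint's range is limited). The gripper opens to 85 mm and grips with 20 to 120 N. Pads are 22 mm wide; open, the fingers measure 114 mm over their backs; the gripper's body (76 mm by 85 mm) begins 54 mm behind the grasp point. The pads swing forward as they close: fully open they stand 13 mm farther back than shut.
Start: joints at [-1.483, 0.313, 1.498, -0, 1.331, -0.223], TCP at [0.161, -0.5, 0.231] pointing down, gripper open.
Joint ranges: [-2.94, 2.94], [-0.97, 2.17], [0.19, 2.56], [-1.23, 4.37], [0.02, 3.11], [-2.88, 2.88]. Speed limits (rad/s): [2.39, 2.39, 3.01, 3.14, 3.14, 3.14].

## Interface

Orientations are given as a rotation vector (axis times angle).
In Python, from cell import env, cams gives the robot as it stands.
- The arm moves only by the tool apply_moves, never from a script. Its argument "rows" is a list of rows, each an object with "xyz": the shift along the tool's x, y, z in mm, a list of three; "rotation": the turn, a rotation vector about the tool's x, y, z in rad, a list of three. A call has 1 to 12 rows; each row shifts and turns the pose as measured when the row begins, along the tool's axes as they then stand; what a row does not reach is not made up. A row lasts 1/10 s, in which the tool goes at most 50 mm and 8.59 degrees, less where a joint would pass 70% of its speed; a pose out of reach is approached as far as the arm can. A call with a gripper value outside its range is refused whole. "claw" is the opening, from 0 (shut) to 1 (fully open), set as the call begins (left out, the last holds). The fingers move at their own pace and stop on an object; the grip force is fixed at half the most. Time passes only in rows, so rows that do not move let the fingers close. It gives the time, the measured TCP pose, the force and the opening at its end, in the units of the state.
- env.sense(): the state, without advancing time (a new reading comes with each control period).
- cams.camera(name): name is "side" or "top"; returns the picture (400x640x3 uint8, red, green, blue); there is no depth.
- cams.calibration(name): a dict with "vfov" (degrees; the focal length in pixels is half the picture's height over the tangent of half this angle, whatever the lens; pixels are square), "cx", "cy" (the principal point, pixels), "cam_to_world" (4x4, takes a point from camera to world coordinates). Camera axes: x right, y up, looking along -z (the intrinsics and any distortion apply to the point x, -y, -z); pixel columns grow to the right and rows downward; lengths in m; the calibration is good to about 2 mm. A picture is of the moment at which its call begins. calibration takes no time and is no camera call.
- env.finish_job(): hands the job in, once; it reports no verdict.
Trained networks look in the newest picture that a camera, given by its name, has taken for a name from the list of things; names that differ only in an ending like _2 or _b are one class to them, and where a whole thing is asked for, a point or a joint stands for the part that bears it (a point fixed in the world has none). Each returns a list of dicts, best first, with "confidence" (0 to 1); they miss things now and then, are a little off and sometimes report something else, mostly with a low value. They report only what shows in the picture. A call takes as long as a camera call. They do not tell look-alikes from the thing itself.
- cams.search_frame(camera, query): "point" ([x, y, z] in m, in world coordinates, good to about 4 mm: the middle of the surface that is visible of it).
- cams.landmark_of(camera, query): "point" ([x, y, z] in m, in world coordinates, good to about 4 mm: a listed point, or the origin of a listed thing).
The state is a dict: "clock": time; "qpos": joint angles; "joint_velocities": joint speeds; "effort": joint torques, N m; "tcp_pos": TCP position; "eef_rot": TCP orientation; "wrist_force": force on the tool from outside, world axes, zero at the start; "moment": the same for the moment, N m; "finger_gap": finger opening in m.
Only numpy, scipy, OpenCV 4.12 (cv2) and the standard library are available. Lean on these libraries where they do the work, as an engineer would, in place of code of your own. Each camera call takes 0.05 s, during which the arm holds its last target. There are 200 camera calls.

## Working session

There is one attempt and no reset: what is moved stays moved. The work goes in short steps, Python scripts to look and compute and a tool call to move; the robot and the scene stay as the last step left them, time stands still between calls to the robot, and variables do not carry over. Pictures are saved under pics/ and viewed, about 8 in all and at most 12, crops included, and the job is handed in when it is done.

Besides the shell and the picture viewer there is one more tool, called as a command line: name --argument value ..., lists and objects as JSON in quotes. apply_moves: Moves the arm, as the interface text tells. Its arguments: {"type":"object","properties":{"rows":{"type":"array","items":{"type":"object","properties":{"xyz":{"type":"array","items":{"type":"number"}},"rotation":{"type":"array","items":{"type":"number"}}}}},"claw":{"type":"number"}},"required":["rows"]}

```bash
mkdir -p pics; ls
cat > h.py <<'E'
from cell import env, cams
import numpy as np, cv2
from scipy.spatial.transform import Rotation as R
def cal(n):
    c=cams.calibration(n); return c
def proj(n,p):
    c=cal(n); T=np.linalg.inv(np.array(c["cam_to_world"])); q=T[:3,:3]@np.array(p)+T[:3,3]
    f=200/np.tan(np.radians(c["vfov"])/2); return np.array([c["cx"]+f*q[0]/-q[2], c["cy"]-f*q[1]/-q[2]])
def unproj(n,uv,z):
    c=cal(n); T=np.array(c["cam_to_world"]); f=200/np.tan(np.radians(c["vfov"])/2)
    d=T[:3,:3]@np.array([(uv[0]-c["cx"])/f,-(uv[1]-c["cy"])/f,-1]); o=T[:3,3]
    return o+d*(z-o[2])/d[2]
def save(n,name,box=None,s=1):
    im=cams.camera(n)
    o=im
    if box: o=im[box[1]:box[3],box[0]:box[2]]
    if s!=1: o=cv2.resize(o,None,fx=s,fy=s,interpolation=cv2.INTER_CUBIC)
    cv2.imwrite("pics/"+name+".png",o[:,:,::-1]); return im
E
python3 - <<'E'
from h import *
for n in ("top","side"):
    im=save(n,n+"0"); print(n,{k:(np.round(v,3).tolist()) if k!="x" else 0 for k,v in cal(n).items() if not isinstance(v,str)}, cal(n).keys())
    for q in ["front_panel","push_point","cam_disc","cam_slot","driver_handle","driver_tip","block_hole","mini_pot_1","glue_bottle","ribbon_gold"]:
        for d in cams.landmark_of(n,q)[:4]: print(q,round(d["confidence"],2),np.round(d["point"],3),proj(n,d["point"]).round())
s=env.sense(); print(s)
E
```

```text
pics
top {'vfov': 49.969, 'cx': 318.845, 'cy': 202.964, 'cam_to_world': [[0.08, 0.974, -0.213, 0.209], [-0.997, 0.077, -0.021, 0.014], [-0.004, 0.214, 0.977, 1.315], [0.0, 0.0, 0.0, 1.0]]} dict_keys(['vfov', 'cx', 'cy', 'cam_to_world'])
push_point 0.58 [ 0.518 -0.033  0.029] [344. 196.]
push_point 0.48 [0.597 0.283 0.001] [246. 166.]
cam_disc 0.64 [ 0.609 -0.03   0.028] [345. 168.]
cam_slot 0.45 [ 0.609 -0.03   0.029] [345. 168.]
driver_handle 0.67 [0.404 0.316 0.099] [221. 220.]
driver_handle 0.65 [0.341 0.392 0.091] [193. 239.]
driver_handle 0.59 [0.503 0.337 0.092] [219. 186.]
driver_tip 0.45 [0.508 0.335 0.001] [227. 192.]
block_hole 0.83 [0.414 0.17  0.066] [274. 222.]
block_hole 0.7 [0.402 0.32  0.069] [222. 222.]
mini_pot_1 0.63 [0.59  0.28  0.002] [247. 168.]
glue_bottle 0.69 [ 0.489 -0.304  0.002] [430. 214.]
glue_bottle 0.64 [0.402 0.318 0.064] [224. 222.]
ribbon_gold 0.52 [ 0.592 -0.292 -0.004] [426. 182.]
side {'vfov': 54.099, 'cx': 321.459, 'cy': 200.29, 'cam_to_world': [[-0.86, 0.248, -0.446, -0.036], [-0.51, -0.398, 0.763, 0.909], [0.011, 0.883, 0.469, 0.626], [0.0, 0.
[... 799 characters left out ...]
. 178.]
{'clock': 1.1, 'qpos': array([-1.48343198e+00,  3.12898309e-01,  1.49769218e+00,  8.51839833e-06,
        1.33100311e+00, -2.23386125e-01]), 'joint_velocities': array([-1.41753714e-03,  1.07828274e-03,  4.19037323e-05,  7.11032979e-04,
        7.82468525e-04, -5.63818151e-04]), 'effort': array([-1.17646478e-04, -4.12175810e+01, -2.59899187e+01, -1.59810656e-04,
        5.70552711e-04,  9.34373560e-06]), 'tcp_pos': array([ 0.16052913, -0.49986426,  0.23129799]), 'eef_rot': array([-2.53844401e+00,  1.85090998e+00, -8.82421707e-06]), 'wrist_force': array([-0.66291551,  0.4400293 ,  0.6356103 ]), 'moment': array([ 0.02685171, -0.03935788,  0.04729018]), 'finger_gap': 0.08524973447916899}
```

```bash
cd pics; python3 -c "
import cv2,numpy as np
a=cv2.imread('top0.png');b=cv2.imread('side0.png')
cv2.imwrite('both.png',cv2.resize(np.vstack([a,b]),(480,600)))"
```

```text
(no output)
```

View pics/top0.png

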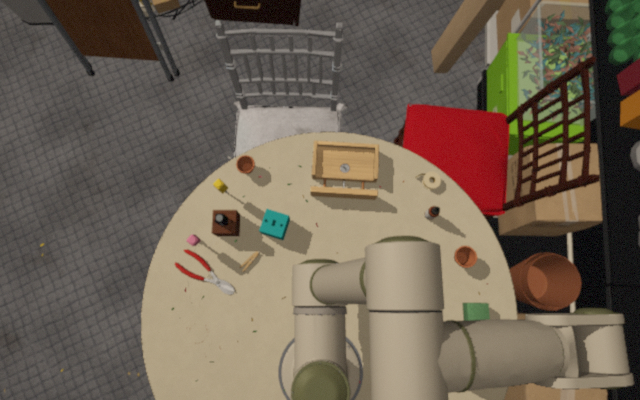

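View pics/side0.png

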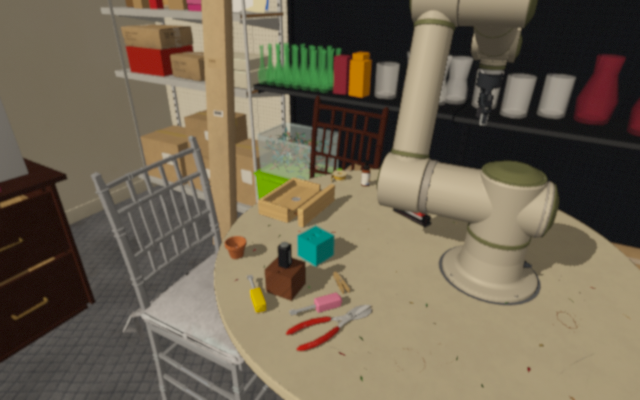

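The pictures show three handles. The black one stands in the dark block at top (221,220), side (285,253). The yellow one lies at top (219,186), and the pink one at top (193,239). There are two blocks: dark at (225,222) and turquoise at (274,224). By the description I want the black driver in the dark block, so I'll check that and the slot in close crops.

Run:
```python
import cv2,numpy as np
a=cv2.imread('pics/top0.png');b=cv2.imread('pics/side0.png')
def c(i,x,y,w,h):return cv2.resize(i[y:y+h,x:x+w],(400,300),interpolation=cv2.INTER_CUBIC)
o=np.vstack([np.hstack([c(a,305,135,80,60+0),c(a,205,202,48,36)]),np.hstack([c(b,255,172,84,63),c(b,250,235,80,60)])])
cv2.imwrite('pics/crop1.png',o)
```

```text
(no output)
```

View pics/crop1.png

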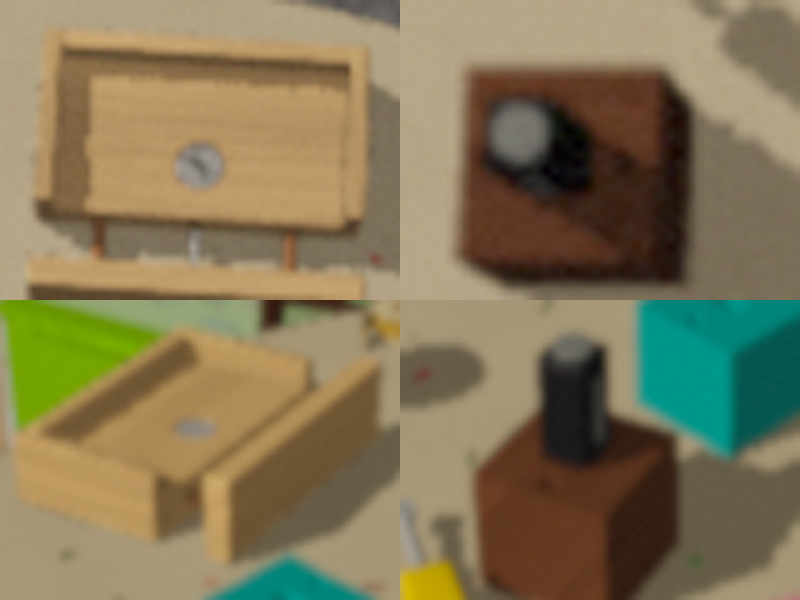

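The crops confirm the choice: the black square bar with a grey cap stands in the dark block. The disc's slot shows as a dark diagonal at about (345,168) in the top picture. Next I'll fit the poses with edge models on averaged frames.

```bash
cat > fit.py <<'E'
from h import *
from scipy.optimize import differential_evolution, minimize
from scipy.ndimage import map_coordinates, gaussian_filter
def grab(n,k=6): return np.mean([cams.camera(n).astype(float) for _ in range(k)],0)
def gmag(im,s=0.8):
    gx=[gaussian_filter(im[:,:,c],s,order=(0,1)) for c in range(3)]; gy=[gaussian_filter(im[:,:,c],s,order=(1,0)) for c in range(3)]
    return np.stack(gx),np.stack(gy)
def box(w,d,z0,z1,x0=0,y0=0,top=True):
    X=[x0-w/2,x0+w/2];Y=[y0-d/2,y0+d/2]
    c=lambda i,j,z:(X[i],Y[j],z); E=[]
    q=[(0,0),(1,0),(1,1),(0,1)]
    for a in range(4):
        E.append((c(*q[a],z1),c(*q[(a+1)%4],z1)))
        if not top: E+= [(c(*q[a],z0),c(*q[(a+1)%4],z0)),(c(*q[a],z0),c(*q[a],z1))]
    return E
class P:
    def __init__(s,n):
        c=cal(n); s.T=np.linalg.inv(np.array(c["cam_to_world"])); s.f=200/np.tan(np.radians(c["vfov"])/2); s.c=c
    def __call__(s,p):
        q=p@s.T[:3,:3].T+s.T[:3,3]
        return np.stack([s.c["cx"]-s.f*q[:,0]/q[:,2], s.c["cy"]+s.f*q[:,1]/q[:,2]],1)
def score(g,pr,E,x,y,a):
    c,s=np.cos(a),np.sin(a); M=np.array([[c,-s,0],[s,c,0],[0,0,1]]); tot=0
    for e in E:
        p=pr(np.array(e)@M.T+[x,y,0]); d=p[1]-p[0]; L=np.hypot(*d)
        if L<1e-3: continue
        n=np.array([-d[1],d[0]])/L; k=max(int(L*2),4); t=(np.arange(k)+.5)/k
        q=p[0]+t[:,None]*d
        v=sum((map_coordinates(g[0][i],[q[:,1],q[:,0]],order=1)*n[0]+map_coordinates(g[1][i],[q[:,1],q[:,0]],order=1)*n[1]) for i in range(3))
        tot+=np.abs(v).mean()*min(L,40)**.5   # consistent sign along an edge not forced
    return tot
def fit(gs,prs,E,x,y,a,r=0.012,ra=0.4):
    f=lambda v:-sum(score(g,p,E,*v) for g,p in zip(gs,prs))
    o=differential_evolution(f,[(x-r,x+r),(y-r,y+r),(a-ra,a+ra)],seed=1,maxiter=40,popsize=12,tol=1e-6)
    return o.x.round(4),round(-o.fun,1)
E
cat > a.py <<'E'
from fit import *
I={n:grab(n) for n in ("top","side")}; np.savez("I0.npz",**I)
G={n:gmag(I[n]) for n in I}; pr={n:P(n) for n in I}
for nm,E,x,y,a,ra in [("block",box(.07,.07,0,.066,top=False),.404,.318,0,.78),("handle",box(.026,.026,.066,.126,top=False),.404,.318,0,.78),
   ("panel",box(.018,.204,.0015,.0615,x0=-.009,top=False),.534,-.03,0,.15)]:
    for s in (["top"],["side"],["top","side"]): print(nm,s,*fit([G[k] for k in s],[pr[k] for k in s],E,x,y,a,ra=ra))
E
python3 a.py
```

```text
block ['top'] [0.4046 0.3174 0.0689] 2575.7
block ['side'] [0.4042 0.3202 0.1196] 2067.0
block ['top', 'side'] [0.4047 0.3183 0.0802] 4518.3
handle ['top'] [ 0.4064  0.3123 -0.578 ] 1196.4
handle ['side'] [0.4028 0.3218 0.614 ] 1416.8
handle ['top', 'side'] [ 0.409   0.3169 -0.7374] 2349.1
panel ['top'] [ 0.5356 -0.0313  0.0232] 1966.2
panel ['side'] [ 0.5351 -0.0274  0.0265] 1246.8
panel ['top', 'side'] [ 0.5359 -0.0307  0.0195] 3170.1
```

```bash
cat >> fit.py <<'E'
def vis_edges(w,d,z0,z1,x0,y0,x,y,a,cam):
    """edges of box adjoining a camera-visible face, for pose x,y,a"""
    c,s=np.cos(a),np.sin(a); M=np.array([[c,-s],[s,c]]); l=np.array(cam[:2])-[x,y]; l=M.T@l-[x0,y0]
    V={0:l[1]<-d/2,1:l[0]>w/2,2:l[1]>d/2,3:l[0]<-w/2,'t':True}
    X=[x0-w/2,x0+w/2];Y=[y0-d/2,y0+d/2]; q=[(0,0),(1,0),(1,1),(0,1)]; P3=lambda i,z:(X[q[i][0]],Y[q[i][1]],z); E=[]
    for i in range(4):
        E.append((P3(i,z1),P3((i+1)%4,z1)))
        if V[i]: E.append((P3(i,z0),P3((i+1)%4,z0)))
        if V[i] or V[(i-1)%4]: E.append((P3(i,z0),P3(i,z1)))
    return E
def fit2(gs,prs,B,x,y,a,r=0.008,ra=0.4):
    cams_=[np.linalg.inv(p.T)[:3,3] for p in prs]
    f=lambda v:-sum(score(g,p,vis_edges(*B,*v,c),*v) for g,p,c in zip(gs,prs,cams_))
    o=differential_evolution(f,[(x-r,x+r),(y-r,y+r),(a-ra,a+ra)],seed=1,maxiter=40,popsize=12,tol=1e-6)
    return o.x.round(4),round(-o.fun,1),f
E
cat > a.py <<'E'
from fit import *
I=dict(np.load("I0.npz"))
G={n:gmag(I[n],0.6) for n in I}; pr={n:P(n) for n in I}
for nm,B,x,y,a,r,ra in [("block",(.07,.07,0,.066,0,0),.404,.318,0.05,.008,.3),("handle",(.026,.026,.066,.126,0,0),.404,.319,0.45,.006,.78),
   ("panel",(.018,.204,.0015,.0615,-.009,0),.535,-.03,0,.008,.1)]:
    for s in (["top"],["side"],["top","side"]):
        v,sc,f=fit2([G[k] for k in s],[pr[k] for k in s],B,x,y,a,r,ra); print(nm,s,v,sc)
        if nm=="handle":
            print([ (round(b,2),int(-min(f((v[0]+dx,v[1]+dy,b)) for dx in np.arange(-.003,.0031,.001) for dy in np.arange(-.003,.0031,.001)))) for b in np.arange(-.3,1.3,.1)])
im=I["top"]; n="top"
# slot: darkness moments in rectified patch
for n in ("top","side"):
    L=0.02;N=80; g=np.linspace(-L,L,N); X,Y=np.meshgrid(g,g,indexing="ij")
    p=pr[n](np.stack([X.ravel()+.609,Y.ravel()-.03,0*X.ravel()+.029],1))
    patch=np.stack([map_coordinates(I[n][:,:,c],[p[:,1],p[:,0]],order=3).reshape(N,N) for c in range(3)],2)
    np.save("patch_"+n,patch); sat=patch.max(2)-patch.min(2)
    w=np.clip(np.percentile(sat,90)*.6-sat,0,None); cx,cy=(w*X).sum()/w.sum(),(w*Y).sum()/w.sum(); print(n,"disc off",cx,cy)
    m=np.hypot(X-cx,Y-cy)<.0105; v=patch.mean(2); d=np.clip(np.median(v[m])-v,0,None)*m
    for _ in range(1):
        mx,my=(d*X).sum()/d.sum(),(d*Y).sum()/d.sum(); C=np.cov(np.stack([X.ravel(),Y.ravel()]),aweights=d.ravel()); e,U=np.linalg.eigh(C)
        print(" slot",mx,my,"angle",np.arctan2(U[1,1],U[0,1]),e)
    cv2.imwrite(f"pics/p_{n}.png",cv2.resize(np.clip(patch[::-1,::-1,::-1],0,255),(400,400)))
cv2.imwrite("pics/p.png",np.hstack([cv2.imread("pics/p_top.png"),cv2.imread("pics/p_side.png")]))
E
python3 a.py
```

```text
block ['top'] [0.4046 0.3173 0.0664] 2500.4
block ['side'] [0.4041 0.32   0.1017] 2030.1
block ['top', 'side'] [0.4047 0.3182 0.0794] 4429.9
handle ['top'] [0.41   0.319  1.0465] 1014.0
[(np.float64(-0.3), 925), (np.float64(-0.2), 916), (np.float64(-0.1), 933), (np.float64(0.0), 916), (np.float64(0.1), 879), (np.float64(0.2), 857), (np.float64(0.3), 843), (np.float64(0.4), 823), (np.float64(0.5), 819), (np.float64(0.6), 880), (np.float64(0.7), 924), (np.float64(0.8), 950), (np.float64(0.9), 976), (np.float64(1.0), 769), (np.float64(1.1), 1010), (np.float64(1.2), 973)]
handle ['side'] [0.402  0.3213 0.5135] 1289.4
[(np.float64(-0.3), 952), (np.float64(-0.2), 949), (np.float64(-0.1), 943), (np.float64(0.0), 963), (np.float64(0.1), 1016), (np.float64(0.2), 1113), (np.float64(0.3), 1189), (np.float64(0.4), 1225), (np.float64(0.5), 1286), (np.float64(0.6), 1238), (np.float64(0.7), 1248), (np.float64(0.8), 1230), (np.float64(0.9), 1143), (np.float64(1.0), 1058), (np.float64(1.1), 1010), (np.float64(1.2), 970)]
handle ['top', 'side'] [0.4094 0.3165 0.7799] 2028.2
[(np.float64(-0.3), 1742), 
[... 275 characters left out ...]
, (np.float64(0.9), 1964), (np.float64(1.0), 1664), (np.float64(1.1), 1843), (np.float64(1.2), 1772)]
panel ['top'] [ 0.5371 -0.0312  0.0209] 1396.0
panel ['side'] [ 0.5351 -0.0265  0.0307] 1252.2
panel ['top', 'side'] [ 0.5368 -0.0309  0.0225] 2590.0
top disc off -0.00034052505215919596 0.0010496202468308444
 slot 0.00015722438026962243 0.001736043056804475 angle -2.418785943676742 [3.69567303e-06 2.14436042e-05]
side disc off -0.0003337795358298306 0.0036569194987714957
 slot 0.005713194143978973 0.004708793725348765 angle 1.8436361978132338 [6.33308248e-06 1.85177898e-05][ WARN:0@54.152] global loadsave.cpp:1063 imwrite_ Unsupported depth image for selected encoder is fallbacked to CV_8U.
```

View pics/p.png

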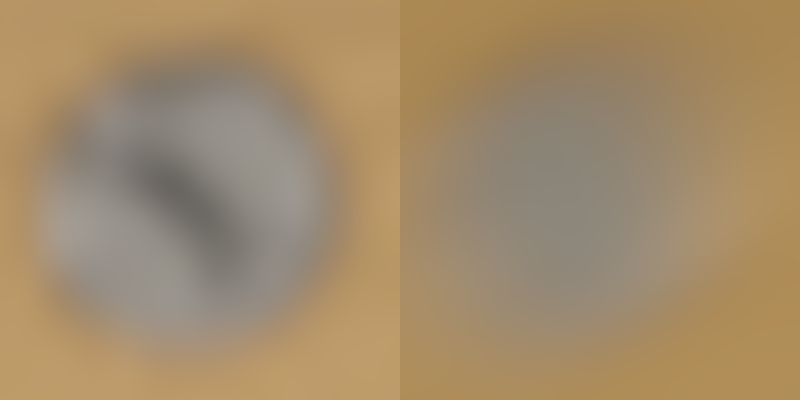

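apply_moves --claw 0 --rows '[{"xyz":[-29.4,-36.5,4]},{"xyz":[-29.4,-36.5,4]},{"xyz":[-29.4,-36.5,4]},{"xyz":[-29.4,-36.5,4]},{"xyz":[-29.4,-36.5,4]},{"xyz":[-29.4,-36.5,4]},{"xyz":[-29.4,-36.5,4]},{"xyz":[-29.4,-36.5,4]},{"xyz":[-29.4,-36.5,8]},{"xyz":[-29.4,-36.5,8]},{"xyz":[-29.4,-36.5,8],"rotation":[0,0,0.14]},{"xyz":[0,0,8],"rotation":[0,0,0.14]}]'

```text
invalid input
```

apply_moves --claw 0 --rows '[{"xyz":[-29.4,-36.5,4],"rotation":[0,0,0]},{"xyz":[-29.4,-36.5,4],"rotation":[0,0,0]},{"xyz":[-29.4,-36.5,4],"rotation":[0,0,0]},{"xyz":[-29.4,-36.5,4],"rotation":[0,0,0]},{"xyz":[-29.4,-36.5,4],"rotation":[0,0,0]},{"xyz":[-29.4,-36.5,4],"rotation":[0,0,0]},{"xyz":[-29.4,-36.5,4],"rotation":[0,0,0]},{"xyz":[-29.4,-36.5,4],"rotation":[0,0,0]},{"xyz":[-29.4,-36.5,8],"rotation":[0,0,0]},{"xyz":[-29.4,-36.5,8],"rotation":[0,0,0]},{"xyz":[-29.4,-36.5,8],"rotation":[0,0,0.14]},{"xyz":[0,0,8],"rotation":[0,0,0.14]}]'

```text
clock: 2.9
tcp_pos: [0.4508, -0.0597, 0.1671]
eef_rot: [-2.263, 2.178, -0.013]
wrist_force: [-0.3, -0.8, -0.9]
finger_gap: 0.0005
```

apply_moves --claw 0 --rows '[{"xyz":[-31,-29,20],"rotation":[0.01,0,0.018]},{"xyz":[0,0,40],"rotation":[0,0,0]},{"xyz":[0,0,40],"rotation":[0,0,0]},{"xyz":[0,0,38],"rotation":[0,0,0]},{"xyz":[0,0,2],"rotation":[0,0,0]},{"xyz":[0,0,0],"rotation":[0,0,0]}]'

```text
clock: 3.5
tcp_pos: [0.4841, -0.0256, 0.024]
eef_rot: [-2.235, 2.193, -0.03]
wrist_force: [0.3, -0.8, 1.0]
finger_gap: 0.0002
```

Run:
```python
from h import *
import cv2
a=cams.camera("top");b=cams.camera("side");s=env.sense()
print(s["tcp_pos"],R.from_rotvec(s["eef_rot"]).as_matrix().round(3),s["wrist_force"])
print(proj("top",s["tcp_pos"]),proj("side",s["tcp_pos"]))
def c(i,x,y,w,h):return cv2.resize(i[y:y+h,x:x+w],(400,400),interpolation=cv2.INTER_CUBIC)
cv2.imwrite('pics/v1.png',np.hstack([c(a,305,130,80,80),c(b,265,150,80,80)])[:,:,::-1])
```

```text
[ 0.4844648  -0.0257313   0.02491858] [[ 0.019 -1.     0.023]
 [-1.    -0.019 -0.007]
 [ 0.007 -0.023 -1.   ]] [0.55139436 0.46668522 0.32821178]
[340.60282251 206.67731822] [328.4011168  209.57718593]
```

View pics/v1.png

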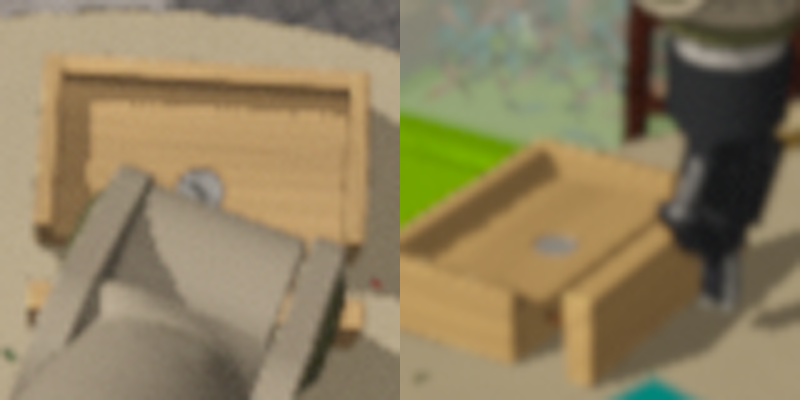

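apply_moves --rows '[{"xyz":[0,-5,0],"rotation":[-0.023,-0.007,0]},{"xyz":[0,-5,0],"rotation":[0,0,0]},{"xyz":[0,-5,0],"rotation":[0,0,0]},{"xyz":[0,-5,0],"rotation":[0,0,0]},{"xyz":[0,-5,0],"rotation":[0,0,0]},{"xyz":[0,-5,0],"rotation":[0,0,0]},{"xyz":[0,-5,0],"rotation":[0,0,0]},{"xyz":[0,-5,0],"rotation":[0,0,0]},{"xyz":[0,-5,0],"rotation":[0,0,0]}]'

```text
clock: 4.5
tcp_pos: [0.5331, -0.0258, 0.031]
eef_rot: [-2.242, 2.199, -0.008]
wrist_force: [-3.3, -2.2, 0.9]
finger_gap: -0.0003
```

apply_moves --rows '[{"xyz":[0,-2,0],"rotation":[0,0,0]},{"xyz":[0,-2,0],"rotation":[0,0,0]},{"xyz":[0,-1.5,0],"rotation":[0,0,0]},{"xyz":[0,-1.5,0],"rotation":[0,0,0]}]'

```text
clock: 4.9
tcp_pos: [0.5413, -0.0256, 0.0311]
eef_rot: [-2.242, 2.199, -0.009]
wrist_force: [-3.3, -1.0, 0.5]
finger_gap: 0.0001
```

apply_moves --rows '[{"xyz":[0,-1,0],"rotation":[0,0,0]},{"xyz":[0,-1,0],"rotation":[0,0,0]},{"xyz":[0,-1,0],"rotation":[0,0,0]}]'

```text
clock: 5.2
tcp_pos: [0.543, -0.0256, 0.0311]
eef_rot: [2.242, -2.199, 0.005]
wrist_force: [-10.9, -2.3, 7.5]
finger_gap: 0.0001
```

apply_moves --rows '[{"xyz":[0,-1,0],"rotation":[0,0,0]},{"xyz":[0,-0.5,0],"rotation":[0,0,0]}]'

```text
clock: 5.4
tcp_pos: [0.543, -0.0256, 0.0312]
eef_rot: [2.24, -2.196, -0.0]
wrist_force: [-4.9, -0.8, 1.6]
finger_gap: -0.0
```

The panel hit its stop: 10.9 N, and it stayed at x=0.543 when pushed again. I'll back off and raise, then compute the route to the handle.

apply_moves --rows '[{"xyz":[0,10,0],"rotation":[0,0,0]},{"xyz":[0,10,-5],"rotation":[0,0,0]},{"xyz":[0,5,-40],"rotation":[0,0,0]},{"xyz":[0,0,-45],"rotation":[0,0,0]},{"xyz":[0,0,-45],"rotation":[0,0,0]},{"xyz":[0,0,-30],"rotation":[0,0,0]}]'

```text
clock: 6.0
tcp_pos: [0.516, -0.0249, 0.2001]
eef_rot: [2.24, -2.198, -0.005]
wrist_force: [-0.3, 0.2, 0.5]
finger_gap: 0.0002
```

```bash
cat >> h.py <<'E'
def yaw(): 
    M=R.from_rotvec(env.sense()["eef_rot"]).as_matrix(); return np.arctan2(M[1,0],M[0,0])
def plan(x,y,z,yw,n,nr=None):
    """n rows, straight line, levelled, rotation spread over rows"""
    s=env.sense(); M0=R.from_rotvec(s["eef_rot"]); p=np.array(s["tcp_pos"]); 
    down=R.from_euler("z",yw)*R.from_matrix(np.diag([1,-1,-1])); rv=(M0.inv()*down).as_rotvec()
    if nr is None: nr=n
    print("from",p.round(4),"yaw",round(yaw(),3),"rv",rv.round(3),"q6",round(s["qpos"][5],2))
    d=(np.array([x,y,z])-p)*1000/n; M=M0; out=[]
    for i in range(n):
        r=rv/nr if i<nr else rv*0
        t=M.inv().apply(d); out.append('{"xyz": [%.1f, %.1f, %.1f], "rotation": [%.3f, %.3f, %.3f]}'%(*t,*r)); M=M*R.from_rotvec(r)
    print("["+", ".join(out)+"]")
E
python3 - <<'E'
from fit import *
I=dict(np.load("I0.npz")); pr=P("top")
im=I["top"].mean(2); sub=im[208:228,210:228]; print(sub.astype(int))
G=gmag(I["side"],.6)
plan(.404,.319,.19,.48,12)
E
```

```text
[[132 117 132 149 156 159 155 133 111 106 106 110 130 150 158 158 158 158]
 [108 124 141 142 140 138 133 112  99  97  97 108 128 138 140 140 140 138]
 [104 115 121 107 100  99  90  80  78  79  79  90  97  98  99  99  98  98]
 [100  86  84  77  70  71  70  68  67  66  67  69  69  70  70  69  68  68]
 [ 88  70  71  70  66  64  65  65  64  63  64  62  63  65  64  63  62  63]
 [ 74  70  73  69  63  60  56  55  56  56  55  53  50  56  57  62  62  63]
 [ 76  86  83  72  65  57  49  66  77  79  74  58  39  36  45  57  62  65]
 [ 90 101  90  72  66  54  65  93 105 106 103  85  53  30  25  42  55  62]
 [102 105  91  73  65  65  90 110 116 114 113 105  73  33  13  20  36  52]
 [107 107  88  69  65  69 102 116 117 115 114 111  79  37  11  10  15  32]
 [108 105  87  69  64  68 102 115 117 115 113 108  75  32  12  10   9  18]
 [107 104  85  64  58  57  89 109 113 113 111  98  62  26  12   7   9  15]
 [107 104  83  62  47  40  60  87  99 106  97  72  41  18   8   9   7  17]
 [106 104  83  61  45  32  33  49  63  76  64  40  22  14   9   8   8  16]
 [106 101  81  63  53  40  30  25  25  31  30  26 
[... 561 characters left out ...]
, 0.9], "rotation": [0.000, 0.000, -0.169]}, {"xyz": [-30.1, -1.3, 0.9], "rotation": [0.000, 0.000, -0.169]}, {"xyz": [-29.5, -6.3, 0.8], "rotation": [0.000, 0.000, -0.169]}, {"xyz": [-28.0, -11.2, 0.8], "rotation": [0.000, 0.000, -0.169]}, {"xyz": [-25.7, -15.8, 0.8], "rotation": [0.000, 0.000, -0.169]}, {"xyz": [-22.7, -19.9, 0.8], "rotation": [0.000, 0.000, -0.169]}, {"xyz": [-19.0, -23.4, 0.8], "rotation": [0.000, 0.000, -0.169]}, {"xyz": [-14.8, -26.3, 0.8], "rotation": [0.000, 0.000, -0.169]}, {"xyz": [-10.1, -28.4, 0.8], "rotation": [0.000, 0.000, -0.169]}, {"xyz": [-5.2, -29.7, 0.8], "rotation": [0.000, 0.000, -0.169]}, {"xyz": [-0.1, -30.1, 0.8], "rotation": [0.000, 0.000, -0.169]}]
```

apply_moves --claw 0.75 --rows '[{"xyz":[-29,9,0],"rotation":[0,0,-0.148]},{"xyz":[-30,4,0],"rotation":[0,0,-0.148]},{"xyz":[-30,0,0],"rotation":[0,0,-0.148]},{"xyz":[-30,-4,0],"rotation":[0,0,-0.148]},{"xyz":[-28.8,-8.5,0],"rotation":[0,0,-0.148]},{"xyz":[-27,-13,0],"rotation":[0,0,-0.148]},{"xyz":[-25,-16.5,0],"rotation":[0,0,-0.148]},{"xyz":[-22,-20,0],"rotation":[0,0,-0.148]},{"xyz":[-19,-23,0],"rotation":[0,0,-0.148]},{"xyz":[-15.5,-25.5,0],"rotation":[0,0,-0.148]},{"xyz":[-11.5,-28,0],"rotation":[0,0,-0.148]},{"xyz":[-7.2,-29,0],"rotation":[0,0,-0.148]}]'

```text
clock: 7.2
tcp_pos: [0.3966, 0.3265, 0.2107]
eef_rot: [-3.117, -0.391, -0.041]
wrist_force: [-0.2, -0.6, -0.6]
finger_gap: 0.0641
```

Run:
```python
from h import *
print("cap",unproj("top",(218.9,217.4),.127))
plan(.404,.319,.185,.48,3)
from fit import *
I=dict(np.load("I0.npz"))
v=I["side"].mean(2); print(v[240:262:2,272:300].astype(int))
for b in (.3,.4,.5,.6,.7):
    c,s=np.cos(b),np.sin(b); print(b,[P("side")(np.array([[.403+c*i-s*j,.3205+s*i+c*j,.09]]))[0].round(1).tolist() for i,j in ((-.013,-.013),(.013,-.013),(.013,.013),(-.013,.013))])
```

```text
cap [0.404804   0.31695093 0.127     ]
from [0.3966 0.3265 0.2107] yaw 0.249 rv [ 0.006 -0.026 -0.231] q6 0.22
[{"xyz": [1.5, 3.0, 8.6], "rotation": [0.002, -0.009, -0.077]}, {"xyz": [1.4, 3.1, 8.6], "rotation": [0.002, -0.009, -0.077]}, {"xyz": [1.2, 3.2, 8.6], "rotation": [0.002, -0.009, -0.077]}]
[[144 144 144 144 144 144 144 144 144 143 142 141 139 139 141 143 144 144
  145 145 146 146 146 146 141 128 108  96]
 [146 146 146 145 145 145 144 142 136 126 117 113 110 110 113 119 126 131
  135 140 143 145 145 144 140 127 107  96]
 [146 146 146 145 144 139 125 109 102 104 104 103 102 101  97  89  77  70
   81 110 135 144 145 144 140 128 109  96]
 [147 146 146 144 136 114  81  58  66  85  95  96  93  86  75  57  38  27
   48  95 131 144 146 145 141 130 111  97]
 [146 146 146 144 132 102  62  42  42  47  51  53  50  44  33  22  18  21
   45  93 131 144 146 145 142 130 111  96]
 [146 146 145 144 133 102  60  32  28  29  29  30  31  29  23  19  25  36
   51  91 130 144 146 146 142 130 112  97]
 [145 145 145 144 134 107  66  34  26  27  26  26  26  23  21  22  35  46
   56  92 130 144 146 146 142 130 111  97]
 [145 145 145 144 137 113  73  36  27  26  27  26  26  24  20  21  33  48
   58  93 130 144 146 146 143 131 114 101]
 [145 145 144 141 129 103  64  34  26  27  26  26  26  24  20  21  33  48
   57  84 120 138 142 144 143 139 134 127]
 [144 140 131 114  89  64  42  28  26  26  26  26  26  24  23  21  35  49
   50  49  65  82  95 107 116 125 132 134]
 [127 108  87  69  59  51  38  28  25  26  26  26  25  24  21  21  35  48
   47  35  28  32  36  39  45  56  68  77]]
0.3 [[291.9, 254.6], [281.2, 253.0], [277.5, 259.5], [288.5, 261.2]]
0.4 [[291.5, 254.2], [280.5, 253.2], [277.9, 259.9], [289.2, 260.9]]
0.5 [[291.0, 253.8], [279.8, 253.5], [278.3, 260.3], [289.8, 260.6]]
0.6 [[290.5, 253.5], [279.2, 253.8], [278.9, 260.6], [290.4, 260.3]]
0.7 [[289.9, 253.2], [278.7, 254.2], [279.5, 260.9], [291.0, 259.9]]
```

apply_moves --claw 0.75 --rows '[{"xyz":[2,3.3,10],"rotation":[0.003,-0.013,-0.085]},{"xyz":[2,3.3,10],"rotation":[0.003,-0.013,-0.085]},{"xyz":[1.2,3,8],"rotation":[0,0,0]},{"xyz":[0,0,0],"rotation":[0,0,0]}]'

```text
clock: 7.6
tcp_pos: [0.4035, 0.323, 0.1838]
eef_rot: [-3.064, -0.675, -0.007]
wrist_force: [-0.4, -1.1, 0.4]
finger_gap: 0.0641
```

Run:
```python
from h import *
plan(.404,.319,.077,.42,5)
```

```text
from [0.4035 0.323  0.1838] yaw 0.433 rv [-0.003 -0.005  0.013] q6 0.01
[{"xyz": [-0.4, 0.8, 21.4], "rotation": [-0.001, -0.001, 0.003]}, {"xyz": [-0.3, 0.8, 21.4], "rotation": [-0.001, -0.001, 0.003]}, {"xyz": [-0.3, 0.8, 21.4], "rotation": [-0.001, -0.001, 0.003]}, {"xyz": [-0.3, 0.8, 21.4], "rotation": [-0.001, -0.001, 0.003]}, {"xyz": [-0.3, 0.8, 21.4], "rotation": [-0.001, -0.001, 0.003]}]
```

apply_moves --claw 0.75 --rows '[{"xyz":[-1,2.5,10],"rotation":[-0.003,-0.005,0]},{"xyz":[-0.7,1.5,20],"rotation":[0,0,0]},{"xyz":[0,0,30],"rotation":[0,0,0]},{"xyz":[0,0,30],"rotation":[0,0,0]},{"xyz":[0,0,16],"rotation":[0,0,0]},{"xyz":[0,0,0],"rotation":[0,0,0]}]'

```text
clock: 8.2
tcp_pos: [0.4047, 0.3175, 0.0748]
eef_rot: [-3.071, -0.658, -0.009]
wrist_force: [1.1, 0.4, 0.1]
finger_gap: 0.0642
```

apply_moves --claw 0 --rows '[{"xyz":[0,0,0],"rotation":[0,0,0]},{"xyz":[0,0,0],"rotation":[0,0,0]},{"xyz":[0,0,0],"rotation":[0,0,0]},{"xyz":[0,0,0],"rotation":[0,0,0]},{"xyz":[0,0,0],"rotation":[0,0,0]},{"xyz":[0,0,0],"rotation":[0,0,0]}]'

```text
clock: 8.8
tcp_pos: [0.4061, 0.3179, 0.0781]
eef_rot: [-3.071, -0.654, -0.017]
wrist_force: [0.5, 0.3, -1.4]
finger_gap: 0.0304
```

apply_moves --claw 0 --rows '[{"xyz":[0,0,0],"rotation":[0,0,0]},{"xyz":[0,0,0],"rotation":[0,0,0]},{"xyz":[0,0,0],"rotation":[0,0,0]}]'

```text
clock: 9.1
tcp_pos: [0.4061, 0.3179, 0.0782]
eef_rot: [-3.071, -0.654, -0.017]
wrist_force: [-0.7, 0.3, -1.4]
finger_gap: 0.0305
```

Run:
```python
from h import *
s=env.sense(); print(s["moment"],s["wrist_force"],s["finger_gap"],yaw())
b=cams.camera("side");a=cams.camera("top")
def c(i,x,y,w,h):return cv2.resize(i[y:y+h,x:x+w],(400,400),interpolation=cv2.INTER_CUBIC)
cv2.imwrite('pics/v2.png',np.hstack([c(b,254,220,60,60),c(a,200,190,60,60)])[:,:,::-1])
```

```text
[0.02290904 0.02114829 0.01768959] [-0.73554493  0.27428525 -1.43496781] 0.030548629124172343 0.41992997200193594
```

View pics/v2.png

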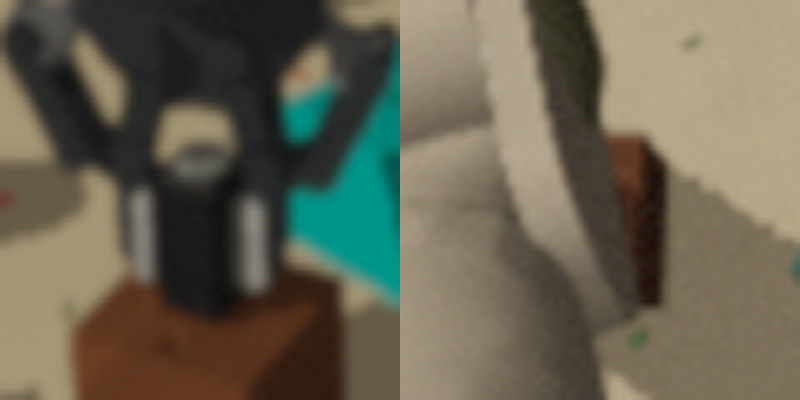

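The gap is 30.5 mm rather than 26, so the handle sits askew between the pads. Its corner, at crop (215,315), shows the handle's yaw is less than mine. I'll open, turn about 0.18 and grip again.

apply_moves --claw 0.5 --rows '[{"xyz":[0,0,0],"rotation":[0,0,0]},{"xyz":[0,0,0],"rotation":[0,0,0]},{"xyz":[0,0,0],"rotation":[0,0,0.1]},{"xyz":[0,0,0],"rotation":[0,0,0.08]}]'

```text
clock: 9.6
tcp_pos: [0.4064, 0.318, 0.0786]
eef_rot: [-3.117, -0.368, -0.019]
wrist_force: [0.0, -0.5, 0.1]
finger_gap: 0.0427
```

apply_moves --claw 0 --rows '[{"xyz":[0,0,0],"rotation":[0,0,0]},{"xyz":[0,0,0],"rotation":[0,0,0]},{"xyz":[0,0,0],"rotation":[0,0,0]},{"xyz":[0,0,0],"rotation":[0,0,0]},{"xyz":[0,0,0],"rotation":[0,0,0]}]'

```text
clock: 10.1
tcp_pos: [0.4065, 0.318, 0.0789]
eef_rot: [-3.116, -0.375, -0.019]
wrist_force: [1.0, -0.9, 0.8]
finger_gap: 0.0256
```

apply_moves --claw 0 --rows '[{"xyz":[0,0,-10],"rotation":[0,0,0]},{"xyz":[0,0,-20],"rotation":[0,0,0]},{"xyz":[0,0,-30],"rotation":[0,0,0]},{"xyz":[0,0,-30],"rotation":[0,0,0]},{"xyz":[0,0,-10],"rotation":[0,0,0]},{"xyz":[0,0,0],"rotation":[0,0,0]}]'

```text
clock: 10.7
tcp_pos: [0.4046, 0.3174, 0.1835]
eef_rot: [-3.116, -0.378, -0.016]
wrist_force: [0.0, -0.1, -1.2]
finger_gap: 0.0262
```

Run:
```python
from h import *
s=env.sense(); M=R.from_rotvec(s["eef_rot"]).as_matrix(); print(s["tcp_pos"],M[:,2],s["finger_gap"],yaw(),s["wrist_force"],s["qpos"])
b=cams.camera("side"); tip=s["tcp_pos"]+M[:,2]*.073
print(proj("side",tip),tip)
for q in ("driver_tip","block_hole"): print([(round(d["confidence"],2),np.round(d["point"],4)) for d in cams.landmark_of("side",q)])
plan(.6085,-.028,.16,.75,12)
cv2.imwrite('pics/v3.png',cv2.resize(b[215:275,254:314],(600,600),interpolation=cv2.INTER_CUBIC)[:,:,::-1])
```

```text
[0.404639   0.31739229 0.18354579] [ 0.0100759   0.00374321 -0.99994223] 0.026165189904628634 0.24118048343410992 [ 0.03747965 -0.05007795 -1.20496429] [ 4.37473032e-01  3.26565166e-01  1.60882501e+00 -9.43665066e-04
  1.19548960e+00  1.96627195e-01]
[284.32726598 248.6827033 ] [0.40537454 0.31766554 0.11055001]
[(0.93, array([0.4031, 0.322 , 0.1108])), (0.75, array([0.3414, 0.3955, 0.0128])), (0.54, array([0.4949, 0.3399, 0.0174]))]
[(0.86, array([0.4078, 0.3225, 0.0665])), (0.83, array([0.4114, 0.1733, 0.0678]))]
from [0.4039 0.317  0.1813] yaw 0.241 rv [ 0.001 -0.007 -0.509] q6 0.2
[{"xyz": [9.7, 32.0, 1.8], "rotation": [0.000, -0.001, -0.042]}, {"xyz": [8.3, 32.4, 1.8], "rotation": [0.000, -0.001, -0.042]}, {"xyz": [6.9, 32.7, 1.8], "rotation": [0.000, -0.001, -0.042]}, {"xyz": [5.6, 33.0, 1.8], "rotation": [0.000, -0.001, -0.042]}, {"xyz": [4.1, 33.2, 1.8], "rotation": [0.000, -0.001, -0.042]}, {"xyz": [2.7, 33.3, 1.8], "rotation": [0.000, -0.001, -0.042]}, {"xyz": [1.3, 33.4, 1.8], "rotation": [0.000, -0.001, -0.042]}, {"xyz": [-0.1, 33.4, 1.8], "rotation": [0.000, -0.001, -0.042]}, {"xyz": [-1.5, 33.4, 1.8], "rotation": [0.000, -0.001, -0.042]}, {"xyz": [-2.9, 33.3, 1.8], "rotation": [0.000, -0.001, -0.042]}, {"xyz": [-4.3, 33.1, 1.8], "rotation": [0.000, -0.001, -0.042]}, {"xyz": [-5.7, 32.9, 1.8], "rotation": [0.000, -0.001, -0.042]}]
```

View pics/v3.png

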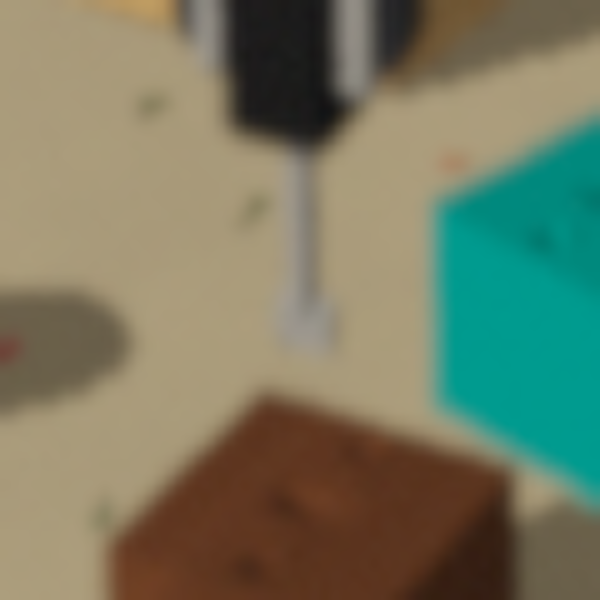

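apply_moves --claw 0 --rows '[{"xyz":[9.7,32,1],"rotation":[0,-0.001,-0.042]},{"xyz":[8.3,32.4,1],"rotation":[0,-0.001,-0.042]},{"xyz":[6.9,32.7,1],"rotation":[0,-0.001,-0.042]},{"xyz":[5.6,33,1],"rotation":[0,-0.001,-0.042]},{"xyz":[4.1,33.2,1],"rotation":[0,-0.001,-0.042]},{"xyz":[2.7,33.3,1],"rotation":[0,-0.001,-0.042]},{"xyz":[1.3,33.4,1],"rotation":[0,-0.001,-0.042]},{"xyz":[-0.1,33.4,1],"rotation":[0,-0.001,-0.042]},{"xyz":[-1.5,33.4,1],"rotation":[0,-0.001,-0.042]},{"xyz":[-2.9,33.3,1],"rotation":[0,-0.001,-0.042]},{"xyz":[-4.3,33.1,1],"rotation":[0,-0.001,-0.042]},{"xyz":[-5.7,32.9,1],"rotation":[0,0,-0.042]}]'

```text
clock: 12.05
tcp_pos: [0.6103, -0.0375, 0.1478]
eef_rot: [-2.9, -1.178, 0.052]
wrist_force: [0.5, -1.4, -1.1]
finger_gap: 0.0257
```

Run:
```python
from h import *
s=env.sense();print(s["qpos"][[0,5]],s["finger_gap"])
plan(.6087,-.0275,.120,.75,5)
```

```text
[-0.24798722 -1.01599224] 0.02566567114652519
from [ 0.6103 -0.0375  0.1478] yaw 0.772 rv [-0.022  0.027  0.022] q6 -1.02
[{"xyz": [1.3, -1.5, 5.6], "rotation": [-0.004, 0.005, 0.004]}, {"xyz": [1.3, -1.6, 5.6], "rotation": [-0.004, 0.005, 0.004]}, {"xyz": [1.2, -1.6, 5.6], "rotation": [-0.004, 0.005, 0.004]}, {"xyz": [1.2, -1.6, 5.6], "rotation": [-0.004, 0.005, 0.004]}, {"xyz": [1.2, -1.7, 5.6], "rotation": [-0.004, 0.005, 0.004]}]
```

apply_moves --claw 0 --rows '[{"xyz":[2.2,-2.7,9],"rotation":[-0.011,0.014,0.011]},{"xyz":[2.2,-2.7,9],"rotation":[-0.011,0.013,0.011]},{"xyz":[1.9,-2.6,9],"rotation":[0,0,0]},{"xyz":[0,0,2],"rotation":[0,0,0]},{"xyz":[0,0,0],"rotation":[0,0,0]}]'

```text
clock: 12.55
tcp_pos: [0.6078, -0.0312, 0.1094]
eef_rot: [-2.92, -1.142, 0.014]
wrist_force: [0.7, -0.3, -0.6]
finger_gap: 0.0258
```

```bash
cat > look.py <<'E'
from h import *
import sys
s=env.sense(); M=R.from_rotvec(s["eef_rot"]).as_matrix(); tip=s["tcp_pos"]+M[:,2]*.073
print(s["tcp_pos"].round(4),M[:,2].round(4),"yaw",round(yaw(),3),"tip",tip.round(4),"px",proj("side",tip).round(1),proj("top",tip).round(1))
for v in ((.6087,-.0263,.029),(.6087,-.029,.029)): print(proj("side",v).round(1),proj("top",v).round(1))
b=np.mean([cams.camera("side").astype(float) for _ in range(4)],0);a=np.mean([cams.camera("top").astype(float) for _ in range(4)],0)
np.savez("I1.npz",top=a,side=b)
def c(i,x,y,w,h):return np.clip(cv2.resize(i[y:y+h,x:x+w],(400,400),interpolation=cv2.INTER_CUBIC),0,255)
cv2.imwrite('pics/'+sys.argv[1],np.hstack([c(b,272,168,50,50),c(a,315,140,60,60)]).astype(np.uint8)[:,:,::-1])
E
python3 look.py v4.png
```

```text
[ 0.6078 -0.0312  0.1094] [-0.0107  0.0021 -0.9999] yaw 0.745 tip [ 0.607  -0.0311  0.0364] px [296.7 196.1] [345.2 167.6]
[295.5 198.6] [343.6 167.6]
[296.  198.3] [344.5 167.7]
```

View pics/v4.png

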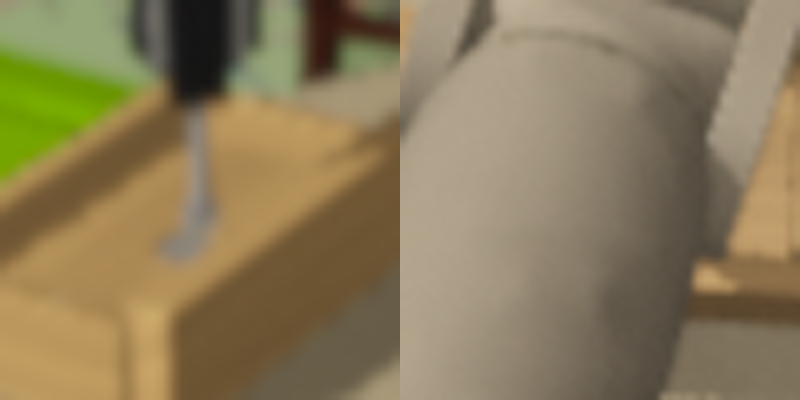

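Run:
```python
from fit import *
I=dict(np.load("I0.npz"))
# fit disc centre with ellipse model per camera: soft disc of r=15mm, low saturation inside
for n,(u0,v0) in (("top",(344.3,167.7)),("side",(296,198.9))):
    sat=I[n].max(2)-I[n].min(2); pr=P(n); h=9; u0i,v0i=int(u0),int(v0)
    W=sat[v0i-h:v0i+h+1,u0i-h:u0i+h+1]; vv,uu=np.mgrid[v0i-h:v0i+h+1,u0i-h:u0i+h+1]
    c=cams.calibration(n);T=np.array(c["cam_to_world"]);f=pr.f
    ss=4; off=(np.arange(ss)+.5)/ss-.5
    def model(x,y,r,A,B,sg):
        m=np.zeros(W.shape)
        for du in off:
            for dv in off:
                d=np.stack([(uu+du-c["cx"])/f,-(vv+dv-c["cy"])/f,-np.ones(uu.shape)],-1)@T[:3,:3].T
                q=T[:3,3]+d*((.029-T[2,3])/d[...,2])[...,None]
                m+=(np.hypot(q[...,0]-x,q[...,1]-y)<r)
        return A+B*gaussian_filter(m/ss**2,sg)
    def res(p): 
        m=model(p[0],p[1],.015,0,1,p[2]); X=np.stack([np.ones(m.size),m.ravel()],1); k,_,_,_=np.linalg.lstsq(X,W.ravel(),rcond=None)
        return ((X@k-W.ravel())**2).mean()
    o=minimize(res,[.6085,-.028,.7],method="Nelder-Mead",options=dict(xatol=1e-5,fatol=1e-3,initial_simplex=[[.6085,-.028,.7],[.6125,-.028,.7],[.6085,-.024,.7],[.6085,-.028,1]]))
    print(n,o.x.round(4),o.fun**.5,proj(n,[*o.x[:2],.029]))
```

```text
top [ 0.6086 -0.0289  0.6182] 1.4897526591047068 [344.42150897 167.72975655]
side [ 0.6087 -0.0267  0.8217] 3.5357031853299246 [295.58405259 198.55325956]
```

Run:
```python
from fit import *
I=dict(np.load("I0.npz")); n="top"; u0i,v0i,h=344,168,5
V=I[n].mean(2); W=V[v0i-h:v0i+h+1,u0i-h:u0i+h+1]; vv,uu=np.mgrid[v0i-h:v0i+h+1,u0i-h:u0i+h+1]
c=cams.calibration(n);T=np.array(c["cam_to_world"]);f=P(n).f; ss=6; off=(np.arange(ss)+.5)/ss-.5
Q=[]
for du in off:
    for dv in off:
        d=np.stack([(uu+du-c["cx"])/f,-(vv+dv-c["cy"])/f,-np.ones(uu.shape)],-1)@T[:3,:3].T
        Q.append(T[:3,3]+d*((.029-T[2,3])/d[...,2])[...,None])
Q=np.array(Q); x0,y0=.6086,-.0289
msk=np.hypot(Q.mean(0)[...,0]-x0,Q.mean(0)[...,1]-y0)<.0125
def res(p):
    a,dx,dy=p; X,Y=Q[...,0]-x0-dx,Q[...,1]-y0-dy; s=X*np.cos(a)+Y*np.sin(a);t=-X*np.sin(a)+Y*np.cos(a)
    m=gaussian_filter(((abs(s)<.0085)&(abs(t)<.0021)).mean(0),.6); A=np.stack([np.ones(msk.sum()),m[msk]],1); k=np.linalg.lstsq(A,W[msk],rcond=None)[0]
    return ((A@k-W[msk])**2).mean()**.5
for a in np.arange(.4,1.3,.1): print(round(a,2),round(min(res((a,dx,dy)) for dx in (-.001,0,.001) for dy in (-.001,0,.001)),2))
o=min((minimize(res,[a,0,0],method="Nelder-Mead",options=dict(initial_simplex=[[a,0,0],[a+.1,0,0],[a,.001,0],[a,0,.001]])) for a in (.6,.8)),key=lambda o:o.fun); print(o.x,o.fun,"centre",x0+o.x[1],y0+o.x[2])
plan(.6088,-.0272,.1055,.78,2)
```

```text
0.4 7.63
0.5 6.87
0.6 6.41
0.7 6.06
0.8 5.98
0.9 6.21
1.0 6.74
1.1 7.44
1.2 8.22
[0.77586164 0.0007927  0.00081187] 5.91742308220966 centre 0.6093927008920205 -0.028088130199430125
from [ 0.6083 -0.0315  0.1106] yaw 0.745 rv [-0.007  0.005 -0.035] q6 -0.99
[{"xyz": [1.7, -1.4, 2.6], "rotation": [-0.003, 0.002, -0.018]}, {"xyz": [1.7, -1.4, 2.6], "rotation": [-0.003, 0.002, -0.018]}]
```

apply_moves --claw 0 --rows '[{"xyz":[1.8,-1.5,1.5],"rotation":[-0.004,0.003,-0.018]},{"xyz":[1.6,-1.3,1.5],"rotation":[-0.003,0.002,-0.012]},{"xyz":[0,0,1],"rotation":[0,0,0]},{"xyz":[0,0,1],"rotation":[0,0,0]}]'

```text
clock: 13.35
tcp_pos: [0.609, -0.0267, 0.1057]
eef_rot: [2.906, 1.191, 0.002]
wrist_force: [0.2, 0.4, -2.5]
finger_gap: 0.0257
```

Run:
```python
from h import *
s=env.sense();print(s["wrist_force"],s["moment"])
plan(.6088,-.0272,.102,.77,1)
```

```text
[ 0.21405828  0.39212196 -2.48440879] [ 0.00819789 -0.01656326  0.00898907]
from [ 0.609  -0.0267  0.1057] yaw 0.778 rv [ 0.001 -0.001  0.008] q6 -1.01
[{"xyz": [-0.5, 0.2, 3.7], "rotation": [0.001, -0.001, 0.008]}]
```

apply_moves --claw 0 --rows '[{"xyz":[-0.3,0,1.5],"rotation":[0,0,0]},{"xyz":[0,0,1.5],"rotation":[0,0,0]},{"xyz":[0,0,1],"rotation":[0,0,0]},{"xyz":[0,0,0.8],"rotation":[0,0,0]}]'

```text
clock: 13.75
tcp_pos: [0.6091, -0.027, 0.1013]
eef_rot: [2.906, 1.191, 0.004]
wrist_force: [-1.3, 0.4, 7.3]
finger_gap: 0.0257
```

apply_moves --claw 0 --rows '[{"xyz":[-0.3,0.5,0.4],"rotation":[0,0,0]},{"xyz":[-0.2,0.5,0.5],"rotation":[0,0,0]},{"xyz":[0,0.5,0.5],"rotation":[0,0,0]},{"xyz":[0,0.5,0.6],"rotation":[0,0,0]}]'

```text
clock: 14.15
tcp_pos: [0.6102, -0.0288, 0.0993]
eef_rot: [2.906, 1.19, 0.004]
wrist_force: [-0.3, 0.1, -1.0]
finger_gap: 0.0259
```

apply_moves --claw 0 --rows '[{"xyz":[0,0,1.2],"rotation":[0,0,0]},{"xyz":[0,0,1.2],"rotation":[0,0,0]},{"xyz":[0,0,1.2],"rotation":[0,0,0]},{"xyz":[0,0,0.8],"rotation":[0,0,0]}]'

```text
clock: 14.55
tcp_pos: [0.61, -0.029, 0.0937]
eef_rot: [2.906, 1.19, 0.003]
wrist_force: [-0.7, 1.0, 0.8]
finger_gap: 0.0259
```

apply_moves --claw 0 --rows '[{"xyz":[0,0,-0.8],"rotation":[0,0,0.05]},{"xyz":[0,0,0],"rotation":[0,0,0.05]},{"xyz":[0,0,0],"rotation":[0,0,0.05]},{"xyz":[0,0,0],"rotation":[0,0,0.05]},{"xyz":[0,0,0],"rotation":[0,0,0.05]},{"xyz":[0,0,0],"rotation":[0,0,0.05]}]'

```text
clock: 15.15
tcp_pos: [0.6097, -0.029, 0.0943]
eef_rot: [3.055, 0.728, 0.001]
wrist_force: [-0.5, -0.6, -0.9]
finger_gap: 0.0256
```

```bash
cat > m.py <<'E'
from h import *
s=env.sense(); M=R.from_rotvec(s["eef_rot"]).as_matrix()
print("t",round(s["clock"],2),"F",s["wrist_force"].round(2),"M",s["moment"].round(3),"eff6",round(s["effort"][5],3),"tcp",s["tcp_pos"].round(4),"zax",M[:2,2].round(4),"yaw",round(yaw(),3),"gap",round(s["finger_gap"],4),"q6",round(s["qpos"][5],2))
E
python3 m.py
```

```text
t 15.15 F [-0.54 -0.64 -0.88] M [-0.046  0.114  0.165] eff6 -0.495 tcp [ 0.6097 -0.029   0.0943] zax [ 0.0009 -0.0009] yaw 0.468 gap 0.0256 q6 -0.71
```

apply_moves --claw 0 --rows '[{"xyz":[0,0,0],"rotation":[0,0,0.05]},{"xyz":[0,0,0],"rotation":[0,0,0.05]},{"xyz":[0,0,0],"rotation":[0,0,0.05]},{"xyz":[0,0,0],"rotation":[0,0,0.05]},{"xyz":[0,0,0],"rotation":[0,0,0.04]}]'

```text
clock: 15.65
tcp_pos: [0.6094, -0.0292, 0.0943]
eef_rot: [3.121, 0.344, -0.0]
wrist_force: [-1.2, -0.3, -0.5]
finger_gap: 0.0254
```

```bash
python3 m.py
```

```text
t 15.65 F [-1.15 -0.3  -0.48] M [-0.009  0.112  0.137] eff6 -0.302 tcp [ 0.6094 -0.0292  0.0943] zax [ 0.0001 -0.0021] yaw 0.219 gap 0.0254 q6 -0.46
```

apply_moves --claw 0 --rows '[{"xyz":[0,0,0],"rotation":[0,0,0.04]},{"xyz":[0,0,0],"rotation":[0,0,0.04]},{"xyz":[0,0,0],"rotation":[0,0,0.04]}]'

```text
clock: 15.95
tcp_pos: [0.6093, -0.0293, 0.0943]
eef_rot: [3.135, 0.15, -0.001]
wrist_force: [-1.0, -0.4, 0.2]
finger_gap: 0.0257
```

```bash
cat >> m.py <<'E'
mz=[s["moment"][2]]
for i in range(5): cams.camera("side"); mz.append(env.sense()["moment"][2])
print("Mz",np.round(mz,3),"mean",np.mean(mz).round(3),"yaw",round(yaw(),3))
E
python3 m.py
```

```text
t 15.95 F [-0.99 -0.44  0.23] M [-0.004  0.079  0.174] eff6 -0.373 tcp [ 0.6093 -0.0293  0.0943] zax [-0.0004 -0.0026] yaw 0.095 gap 0.0257 q6 -0.33
Mz [0.174 0.108 0.095 0.118 0.138 0.155] mean 0.131 yaw 0.098
```

apply_moves --claw 0 --rows '[{"xyz":[0,0,0],"rotation":[0,0,0.04]},{"xyz":[0,0,0],"rotation":[0,0,0.04]},{"xyz":[0,0,0],"rotation":[0,0,0.03]}]'

```text
clock: 16.5
tcp_pos: [0.6091, -0.0293, 0.0943]
eef_rot: [3.139, -0.02, -0.001]
wrist_force: [-1.4, -0.2, -0.9]
finger_gap: 0.0252
```

```bash
python3 m.py
```

```text
t 16.5 F [-1.38 -0.23 -0.95] M [-0.028  0.175  0.19 ] eff6 -0.129 tcp [ 0.6091 -0.0293  0.0943] zax [-0.0009 -0.0028] yaw -0.013 gap 0.0252 q6 -0.22
Mz [0.19  0.143 0.142 0.161 0.198 0.194] mean 0.171 yaw -0.011
```

apply_moves --claw 0 --rows '[{"xyz":[0,0,0],"rotation":[0,0,0.04]},{"xyz":[0,0,0],"rotation":[0,0,0.04]}]'

```text
clock: 16.95
tcp_pos: [0.6092, -0.0295, 0.0943]
eef_rot: [3.135, -0.143, -0.001]
wrist_force: [-0.3, -0.4, -1.3]
finger_gap: 0.0258
```

```bash
python3 m.py
```

```text
t 16.95 F [-0.26 -0.42 -1.29] M [-0.055  0.13   0.266] eff6 -0.291 tcp [ 0.6092 -0.0295  0.0943] zax [-0.0007 -0.0032] yaw -0.091 gap 0.0258 q6 -0.15
Mz [0.266 0.174 0.162 0.155 0.172 0.224] mean 0.192 yaw -0.089
```

apply_moves --claw 0 --rows '[{"xyz":[0,0,0],"rotation":[0,0,0.04]},{"xyz":[0,0,0],"rotation":[0,0,0.03]}]'

```text
clock: 17.4
tcp_pos: [0.6091, -0.0295, 0.0943]
eef_rot: [3.128, -0.25, -0.001]
wrist_force: [-0.7, -0.2, -0.0]
finger_gap: 0.0253
```

```bash
python3 m.py
```

```text
t 17.4 F [-0.72 -0.23 -0.05] M [-0.123  0.17   0.248] eff6 -0.109 tcp [ 0.6091 -0.0295  0.0943] zax [-0.0008 -0.0032] yaw -0.159 gap 0.0253 q6 -0.08
Mz [0.248 0.169 0.151 0.21  0.192 0.202] mean 0.195 yaw -0.158
```

apply_moves --claw 0 --rows '[{"xyz":[0,0,0],"rotation":[0,0,0.04]},{"xyz":[0,0,0],"rotation":[0,0,0.03]}]'

```text
clock: 17.85
tcp_pos: [0.609, -0.0295, 0.0943]
eef_rot: [3.118, -0.358, -0.001]
wrist_force: [-0.8, -1.2, -0.4]
finger_gap: 0.0253
```

```bash
python3 m.py
```

```text
t 17.85 F [-0.84 -1.15 -0.37] M [-0.173  0.191  0.23 ] eff6 -0.108 tcp [ 0.609  -0.0295  0.0943] zax [-0.0011 -0.0033] yaw -0.229 gap 0.0253 q6 -0.01
Mz [0.23  0.255 0.229 0.21  0.163 0.174] mean 0.21 yaw -0.227
```

apply_moves --claw 0 --rows '[{"xyz":[0,0,0],"rotation":[0,0,0.03]},{"xyz":[0,0,0],"rotation":[0,0,0.03]}]'

```text
clock: 18.3
tcp_pos: [0.6089, -0.0296, 0.0943]
eef_rot: [3.105, -0.453, -0.001]
wrist_force: [-1.3, -0.7, -0.5]
finger_gap: 0.0255
```

```bash
python3 m.py
```

```text
t 18.3 F [-1.35 -0.68 -0.52] M [-0.107  0.321  0.228] eff6 -0.21 tcp [ 0.6089 -0.0296  0.0943] zax [-0.0014 -0.0033] yaw -0.29 gap 0.0255 q6 0.05
Mz [0.228 0.205 0.157 0.23  0.204 0.225] mean 0.208 yaw -0.287
```

apply_moves --claw 0 --rows '[{"xyz":[0,0,0],"rotation":[0,0,0.03]},{"xyz":[0,0,0],"rotation":[0,0,0.03]}]'

```text
clock: 18.75
tcp_pos: [0.6089, -0.0296, 0.0943]
eef_rot: [3.09, -0.547, -0.002]
wrist_force: [-2.0, -0.8, 0.3]
finger_gap: 0.0256
```

```bash
python3 m.py
```

```text
t 18.75 F [-2.   -0.85  0.32] M [-0.132  0.371  0.263] eff6 -0.212 tcp [ 0.6089 -0.0296  0.0943] zax [-0.0016 -0.0034] yaw -0.35 gap 0.0256 q6 0.11
Mz [0.263 0.181 0.175 0.221 0.186 0.217] mean 0.207 yaw -0.348
```

apply_moves --claw 0 --rows '[{"xyz":[0,0,0],"rotation":[0,0,0.03]},{"xyz":[0,0,0],"rotation":[0,0,0.03]}]'

```text
clock: 19.2
tcp_pos: [0.6088, -0.0296, 0.0943]
eef_rot: [3.072, -0.64, -0.002]
wrist_force: [-2.1, -0.1, 0.6]
finger_gap: 0.0253
```

```bash
python3 m.py
```

```text
t 19.2 F [-2.13 -0.11  0.57] M [-0.143  0.417  0.291] eff6 -0.203 tcp [ 0.6088 -0.0296  0.0943] zax [-0.0019 -0.0033] yaw -0.411 gap 0.0253 q6 0.17
Mz [0.291 0.204 0.18  0.219 0.141 0.227] mean 0.21 yaw -0.408
```

```bash
cat > pan.py <<'E'
from h import *
import sys
n=sys.argv[1]; L=[];mz=[]
for i in range(6): L.append(cams.camera("side").astype(np.float32)); mz.append(env.sense()["moment"][2])
b=np.mean(L,0); np.save("S_"+n,b)
a=np.load("I1.npz")["side"].astype(np.float32)
p0=proj("side",(.553,.072,.04)); p1=proj("side",(.554,.072,.04)); print("end px",p0.round(1),"px/mm",(p1-p0).round(3))
x,y=int(p0[0]),int(p0[1]); g=lambda im:cv2.cvtColor(im/255,cv2.COLOR_RGB2GRAY)
def sh(a,b,bx):
    W=np.eye(2,3,dtype=np.float32); t=g(a)[bx[1]:bx[3],bx[0]:bx[2]]
    cc,W=cv2.findTransformECC(t,g(b),np.array([[1,0,bx[0]],[0,1,bx[1]]],np.float32),cv2.MOTION_TRANSLATION,(3,100,1e-6),None,3); return (W[:,2]-[bx[0],bx[1]]).round(3),round(cc,4)
print("panel end",sh(a,b,(x-8,y-4,x+12,y+14)),"tray ref",sh(a,b,(x-40,y-12,x-14,y+8)),"Mz",np.mean(mz).round(3))
E
python3 pan.py 1
```

```text
end px [292.5 212.9] px/mm [-0.276 -0.087]
panel end (array([-0.697, -0.042]), 0.9948) tray ref (array([-0.012,  0.016]), 0.9943) Mz 0.187
```

apply_moves --claw 0 --rows '[{"xyz":[0,0,0],"rotation":[0,0,0.025]},{"xyz":[0,0,0],"rotation":[0,0,0.025]}]'

```text
clock: 19.95
tcp_pos: [0.6087, -0.0295, 0.0943]
eef_rot: [3.055, -0.718, -0.002]
wrist_force: [-2.8, -1.3, 0.7]
finger_gap: 0.0257
```

```bash
python3 m.py; python3 pan.py 2
```

```text
t 19.95 F [-2.82 -1.35  0.66] M [-0.188  0.524  0.322] eff6 -0.136 tcp [ 0.6087 -0.0295  0.0943] zax [-0.002  -0.0033] yaw -0.462 gap 0.0257 q6 0.22
Mz [0.322 0.199 0.172 0.225 0.278 0.216] mean 0.235 yaw -0.459
end px [292.5 212.9] px/mm [-0.276 -0.087]
panel end (array([-0.736, -0.026]), 0.995) tray ref (array([-0.012,  0.019]), 0.9943) Mz 0.233
```

apply_moves --claw 0 --rows '[{"xyz":[0,0,0],"rotation":[0,0,0.02]},{"xyz":[0,0,0],"rotation":[0,0,0.02]}]'

```text
clock: 20.7
tcp_pos: [0.6087, -0.0295, 0.0943]
eef_rot: [3.04, -0.779, -0.002]
wrist_force: [-3.2, -0.3, 0.4]
finger_gap: 0.0252
```

```bash
python3 m.py; python3 pan.py 3
```

```text
t 20.7 F [-3.22 -0.29  0.44] M [-0.128  0.623  0.26 ] eff6 -0.053 tcp [ 0.6087 -0.0295  0.0943] zax [-0.0022 -0.0033] yaw -0.502 gap 0.0252 q6 0.26
Mz [0.26  0.191 0.193 0.224 0.165 0.275] mean 0.218 yaw -0.5
end px [292.5 212.9] px/mm [-0.276 -0.087]
panel end (array([-0.828, -0.06 ]), 0.9946) tray ref (array([-0.032,  0.013]), 0.9943) Mz 0.221
```

apply_moves --claw 0 --rows '[{"xyz":[0,0,0],"rotation":[0,0,0.02]},{"xyz":[0,0,0],"rotation":[0,0,0.02]}]'

```text
clock: 21.45
tcp_pos: [0.6087, -0.0295, 0.0943]
eef_rot: [3.023, -0.841, -0.002]
wrist_force: [-2.6, -0.3, 0.8]
finger_gap: 0.0254
```

```bash
python3 m.py; python3 pan.py 4
```

```text
t 21.45 F [-2.64 -0.28  0.79] M [-0.134  0.712  0.244] eff6 -0.055 tcp [ 0.6087 -0.0295  0.0943] zax [-0.0023 -0.0033] yaw -0.543 gap 0.0254 q6 0.31
Mz [0.244 0.238 0.222 0.222 0.225 0.235] mean 0.231 yaw -0.541
end px [292.5 212.9] px/mm [-0.276 -0.087]
panel end (array([-0.857, -0.035]), 0.9946) tray ref (array([-0.031,  0.017]), 0.9942) Mz 0.23
```

apply_moves --claw 0 --rows '[{"xyz":[0,0,0],"rotation":[0,0,0.02]},{"xyz":[0,0,0],"rotation":[0,0,0.02]}]'

```text
clock: 22.2
tcp_pos: [0.6086, -0.0295, 0.0943]
eef_rot: [3.005, -0.902, -0.002]
wrist_force: [-3.5, -0.9, 1.5]
finger_gap: 0.0255
```

```bash
python3 m.py; python3 pan.py 5
```

```text
t 22.2 F [-3.47 -0.94  1.5 ] M [-0.09   0.843  0.242] eff6 -0.051 tcp [ 0.6086 -0.0295  0.0943] zax [-0.0024 -0.0033] yaw -0.583 gap 0.0255 q6 0.35
Mz [0.242 0.201 0.226 0.217 0.194 0.25 ] mean 0.221 yaw -0.582
end px [292.5 212.9] px/mm [-0.276 -0.087]
panel end (array([-0.883, -0.052]), 0.9946) tray ref (array([-0.029,  0.016]), 0.9943) Mz 0.227
```

apply_moves --claw 0 --rows '[{"xyz":[0,0,0],"rotation":[0,0,0.025]},{"xyz":[0,0,0],"rotation":[0,0,0.025]}]'

```text
clock: 22.95
tcp_pos: [0.6085, -0.0295, 0.0942]
eef_rot: [2.981, -0.979, -0.002]
wrist_force: [-4.1, -0.9, 1.8]
finger_gap: 0.0255
```

```bash
python3 m.py; python3 pan.py 6
```

```text
t 22.95 F [-4.14 -0.9   1.81] M [-0.158  0.909  0.279] eff6 -0.127 tcp [ 0.6085 -0.0295  0.0942] zax [-0.0027 -0.0032] yaw -0.635 gap 0.0255 q6 0.4
Mz [0.279 0.205 0.183 0.285 0.234 0.259] mean 0.241 yaw -0.632
end px [292.5 212.9] px/mm [-0.276 -0.087]
panel end (array([-0.927, -0.042]), 0.9946) tray ref (array([-0.028,  0.015]), 0.9943) Mz 0.229
```

apply_moves --claw 0 --rows '[{"xyz":[-0.4,0.3,0],"rotation":[0,0,0.02]},{"xyz":[-0.2,0.1,0],"rotation":[0,0,0.025]}]'

```text
clock: 23.7
tcp_pos: [0.6083, -0.0295, 0.0942]
eef_rot: [2.958, -1.047, 0.0]
wrist_force: [-2.3, -0.1, 0.6]
finger_gap: 0.0257
```

```bash
python3 m.py; python3 pan.py 7
```

```text
t 23.7 F [-2.31 -0.09  0.61] M [-0.019  0.574  0.25 ] eff6 -0.152 tcp [ 0.6083 -0.0295  0.0942] zax [-0.0011 -0.0034] yaw -0.68 gap 0.0257 q6 0.44
Mz [0.25  0.232 0.205 0.312 0.204 0.264] mean 0.245 yaw -0.678
end px [292.5 212.9] px/mm [-0.276 -0.087]
panel end (array([-0.922, -0.044]), 0.9945) tray ref (array([-0.017,  0.019]), 0.9943) Mz 0.261
```

apply_moves --claw 0 --rows '[{"xyz":[-0.2,0.1,0],"rotation":[0,0,0.02]},{"xyz":[0,0,0],"rotation":[0,0,0.025]}]'

```text
clock: 24.45
tcp_pos: [0.6081, -0.0295, 0.0943]
eef_rot: [2.934, -1.114, 0.0]
wrist_force: [-1.8, -0.9, -0.3]
finger_gap: 0.0252
```

```bash
python3 m.py; python3 pan.py 8
```

```text
t 24.45 F [-1.85 -0.94 -0.34] M [-0.067  0.378  0.356] eff6 -0.131 tcp [ 0.6081 -0.0295  0.0943] zax [-0.001  -0.0035] yaw -0.726 gap 0.0252 q6 0.49
Mz [0.356 0.266 0.303 0.272 0.323 0.273] mean 0.299 yaw -0.724
end px [292.5 212.9] px/mm [-0.276 -0.087]
panel end (array([-0.927, -0.04 ]), 0.9946) tray ref (array([-0.026,  0.014]), 0.9942) Mz 0.26
```

apply_moves --claw 0 --rows '[{"xyz":[-0.1,0.1,0],"rotation":[0,0,0.025]},{"xyz":[0,0,0],"rotation":[0,0,0.025]}]'

```text
clock: 25.2
tcp_pos: [0.608, -0.0295, 0.0943]
eef_rot: [2.904, -1.189, 0.001]
wrist_force: [-1.3, -0.2, 0.2]
finger_gap: 0.0256
```

```bash
python3 m.py; python3 pan.py 9
```

```text
t 25.2 F [-1.33 -0.22  0.15] M [-0.042  0.382  0.252] eff6 -0.084 tcp [ 0.608  -0.0295  0.0943] zax [-0.001  -0.0034] yaw -0.777 gap 0.0256 q6 0.54
Mz [0.252 0.248 0.245 0.268 0.292 0.281] mean 0.264 yaw -0.775
end px [292.5 212.9] px/mm [-0.276 -0.087]
panel end (array([-0.923, -0.051]), 0.9945) tray ref (array([-0.002,  0.028]), 0.9944) Mz 0.265
```

apply_moves --claw 0 --rows '[{"xyz":[0,0,0],"rotation":[0,0,0.02]},{"xyz":[0,0,0],"rotation":[0,0,0.02]}]'

```text
clock: 25.95
tcp_pos: [0.6079, -0.0294, 0.0943]
eef_rot: [2.88, -1.247, 0.001]
wrist_force: [-2.1, -0.4, -0.3]
finger_gap: 0.0253
```

```bash
python3 m.py; python3 pan.py 10
```

```text
t 25.95 F [-2.07 -0.42 -0.31] M [-0.045  0.443  0.328] eff6 0.005 tcp [ 0.6079 -0.0294  0.0943] zax [-0.0011 -0.0034] yaw -0.817 gap 0.0253 q6 0.58
Mz [0.328 0.286 0.316 0.303 0.3   0.268] mean 0.3 yaw -0.816
end px [292.5 212.9] px/mm [-0.276 -0.087]
panel end (array([-0.918, -0.047]), 0.9945) tray ref (array([-0.036,  0.019]), 0.9943) Mz 0.311
```

Mz reads about 0.30 to 0.31 and the panel stopped moving about 0.2 rad ago, so the cam is snug and I stop turning. I'll ease the blade back within its play and lift out.

apply_moves --claw 0 --rows '[{"xyz":[0,0,0],"rotation":[0,0,-0.04]},{"xyz":[0,0,-2],"rotation":[0,0,-0.02]},{"xyz":[0,0,-3],"rotation":[0,0,0]},{"xyz":[0,0,-5],"rotation":[0,0,0]},{"xyz":[0,0,-20],"rotation":[0,0,0]},{"xyz":[0,0,-40],"rotation":[0,0,0]},{"xyz":[0,0,-20],"rotation":[0,0,0]},{"xyz":[0,0,0],"rotation":[0,0,0]}]'

```text
clock: 27.3
tcp_pos: [0.609, -0.0291, 0.1891]
eef_rot: [2.917, -1.164, 0.005]
wrist_force: [-0.5, -0.1, -1.5]
finger_gap: 0.0255
```

```bash
python3 pan.py 11; python3 -c "
from h import *
plan(.4065,.318,.182,.24,12)"
```

```text
end px [292.5 212.9] px/mm [-0.276 -0.087]
panel end (array([-0.934, -0.05 ]), 0.9945) tray ref (array([-0.021,  0.029]), 0.9942) Mz -0.006
from [ 0.6072 -0.0288  0.184 ] yaw -0.759 rv [ 0.002  0.006 -0.999] q6 0.52
[{"xyz": [-32.0, -9.5, 0.3], "rotation": [0.000, 0.001, -0.083]}, {"xyz": [-31.1, -12.1, 0.2], "rotation": [0.000, 0.001, -0.083]}, {"xyz": [-30.0, -14.6, 0.2], "rotation": [0.000, 0.001, -0.083]}, {"xyz": [-28.7, -17.1, 0.2], "rotation": [0.000, 0.001, -0.083]}, {"xyz": [-27.2, -19.4, 0.2], "rotation": [0.000, 0.001, -0.083]}, {"xyz": [-25.5, -21.6, 0.2], "rotation": [0.000, 0.001, -0.083]}, {"xyz": [-23.6, -23.6, 0.2], "rotation": [0.000, 0.001, -0.083]}, {"xyz": [-21.5, -25.5, 0.2], "rotation": [0.000, 0.001, -0.083]}, {"xyz": [-19.3, -27.2, 0.2], "rotation": [0.000, 0.001, -0.083]}, {"xyz": [-17.0, -28.7, 0.2], "rotation": [0.000, 0.001, -0.083]}, {"xyz": [-14.6, -30.1, 0.2], "rotation": [0.000, 0.001, -0.083]}, {"xyz": [-12.0, -31.2, 0.2], "rotation": [0.000, 0.001, -0.083]}]
```

apply_moves --claw 0 --rows '[{"xyz":[-32,-9.5,0],"rotation":[0,0.001,-0.083]},{"xyz":[-31.1,-12.1,0],"rotation":[0,0.001,-0.083]},{"xyz":[-30,-14.6,0],"rotation":[0,0.001,-0.083]},{"xyz":[-28.7,-17.1,0],"rotation":[0,0.001,-0.083]},{"xyz":[-27.2,-19.4,0],"rotation":[0,0,-0.083]},{"xyz":[-25.5,-21.6,0],"rotation":[0,0,-0.083]},{"xyz":[-23.6,-23.6,0],"rotation":[0,0,-0.083]},{"xyz":[-21.5,-25.5,0],"rotation":[0,0,-0.083]},{"xyz":[-19.3,-27.2,0],"rotation":[0,0,-0.083]},{"xyz":[-17,-28.7,0],"rotation":[0,0,-0.083]},{"xyz":[-14.6,-30.1,0],"rotation":[0,0,-0.083]},{"xyz":[-10,-26,0],"rotation":[0,0,-0.083]}]'

```text
clock: 28.8
tcp_pos: [0.3945, 0.3196, 0.175]
eef_rot: [3.111, 0.421, -0.03]
wrist_force: [-1.1, -0.4, -0.7]
finger_gap: 0.0256
```

```bash
python3 -c "
from h import *
cams.camera('side');cams.camera('side')
plan(.4065,.318,.165,.24,3)"
```

```text
from [0.3938 0.3204 0.1749] yaw 0.271 rv [-0.001  0.02   0.031] q6 0.18
[{"xyz": [3.9, 1.9, 3.2], "rotation": [-0.000, 0.007, 0.010]}, {"xyz": [3.9, 1.9, 3.3], "rotation": [-0.000, 0.007, 0.010]}, {"xyz": [3.9, 1.8, 3.3], "rotation": [-0.000, 0.007, 0.010]}]
```

apply_moves --claw 0 --rows '[{"xyz":[3.9,1.9,3],"rotation":[0,0.01,0.015]},{"xyz":[3.9,1.9,3],"rotation":[0,0.01,0.015]},{"xyz":[3.9,1.8,3],"rotation":[0,0,0]},{"xyz":[0,0,0],"rotation":[0,0,0]}]'

```text
clock: 29.3
tcp_pos: [0.4083, 0.3159, 0.1636]
eef_rot: [3.12, 0.366, 0.0]
wrist_force: [0.2, 0.2, -0.5]
finger_gap: 0.0254
```

Run:
```python
from h import *
b=cams.camera("side"); s=env.sense(); M=R.from_rotvec(s["eef_rot"]).as_matrix(); tip=s["tcp_pos"]+M[:,2]*.073
print(tip,proj("side",tip),"hole exp",proj("side",(.4068,.318,.066)))
plan(.4065,.318,.142,.24,2)
cv2.imwrite('pics/v5.png',cv2.resize(b[225:285,254:314],(600,600),interpolation=cv2.INTER_CUBIC)[:,:,::-1])
```

```text
[0.40816858 0.31593274 0.09075798] [284.05782517 255.04314665] hole exp [284.37823942 264.3820771 ]
from [0.4082 0.3159 0.1638] yaw 0.234 rv [ 0.    -0.    -0.006] q6 0.2
[{"xyz": [-0.6, -1.2, 10.9], "rotation": [0.000, -0.000, -0.003]}, {"xyz": [-0.6, -1.2, 10.9], "rotation": [0.000, -0.000, -0.003]}]
```

View pics/v5.png

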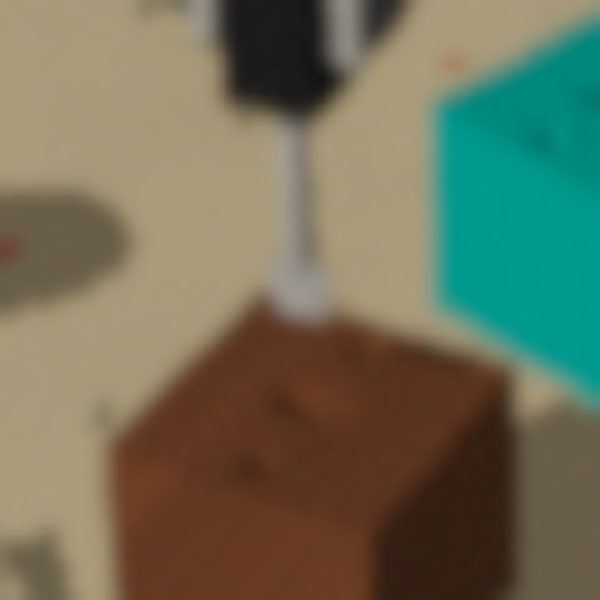

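apply_moves --claw 0 --rows '[{"xyz":[-1.2,-2.4,5],"rotation":[0,0,-0.005]},{"xyz":[0,0,8],"rotation":[0,0,0]},{"xyz":[0,0,8],"rotation":[0,0,0]},{"xyz":[0,0,3],"rotation":[0,0,0]}]'

```text
clock: 29.75
tcp_pos: [0.4066, 0.3176, 0.1379]
eef_rot: [-3.119, -0.373, -0.0]
wrist_force: [0.1, -0.1, -1.7]
finger_gap: 0.0253
```

apply_moves --claw 0 --rows '[{"xyz":[0,0,2],"rotation":[0,0,0]},{"xyz":[0,0,3],"rotation":[0,0,0]},{"xyz":[0,0,3],"rotation":[0,0,0]},{"xyz":[0,0,3],"rotation":[0,0,0]}]'

```text
clock: 30.15
tcp_pos: [0.4066, 0.3177, 0.1258]
eef_rot: [-3.119, -0.373, -0.0]
wrist_force: [-0.6, 0.4, -0.5]
finger_gap: 0.0256
```

In the hole. I'll lower it the rest of the way.

apply_moves --claw 0 --rows '[{"xyz":[0,0,8],"rotation":[0,0,0]},{"xyz":[0,0,10],"rotation":[0,0,0]},{"xyz":[0,0,10],"rotation":[0,0,0]},{"xyz":[0,0,9],"rotation":[0,0,0]},{"xyz":[0,0,4],"rotation":[0,0,0]},{"xyz":[0,0,2.5],"rotation":[0,0,0]}]'

```text
clock: 30.75
tcp_pos: [0.4064, 0.3175, 0.0786]
eef_rot: [3.119, 0.373, -0.001]
wrist_force: [-12.0, -7.7, 40.0]
finger_gap: 0.0252
```

apply_moves --claw 0 --rows '[{"xyz":[0,0,-0.6],"rotation":[0,0,0]}]'

```text
clock: 30.85
tcp_pos: [0.4066, 0.3176, 0.0794]
eef_rot: [3.119, 0.373, -0.0]
wrist_force: [-0.5, 0.3, -1.0]
finger_gap: 0.0256
```

apply_moves --claw 0.6 --rows '[{"xyz":[0,0,0],"rotation":[0,0,0]},{"xyz":[0,0,0],"rotation":[0,0,0]},{"xyz":[0,0,0],"rotation":[0,0,0]},{"xyz":[0,0,0],"rotation":[0,0,0]},{"xyz":[0,0,0],"rotation":[0,0,0]},{"xyz":[0,0,-15],"rotation":[0,0,0]},{"xyz":[0,0,-30],"rotation":[0,0,0]},{"xyz":[0,0,-45],"rotation":[0,0,0]},{"xyz":[0,0,-45],"rotation":[0,0,0]},{"xyz":[0,0,-20],"rotation":[0,0,0]}]'

```text
clock: 31.85
tcp_pos: [0.4055, 0.3171, 0.2373]
eef_rot: [3.117, 0.373, -0.009]
wrist_force: [-0.3, -0.3, 0.4]
finger_gap: 0.0513
```

apply_moves --claw 0.6 --rows '[{"xyz":[-35,-25,0],"rotation":[0,0,0]},{"xyz":[-35,25,0],"rotation":[0,0,0]},{"xyz":[-35,25,0],"rotation":[0,0,0]},{"xyz":[0,40,0],"rotation":[0,0,0]},{"xyz":[0,40,0],"rotation":[0,0,0]},{"xyz":[0,40,0],"rotation":[0,0,0]},{"xyz":[0,40,0],"rotation":[0,0,0]},{"xyz":[0,0,0],"rotation":[0,0,0]}]'

```text
clock: 32.65
tcp_pos: [0.3448, 0.1073, 0.2412]
eef_rot: [-3.118, -0.38, -0.008]
wrist_force: [0.6, 0.3, -0.6]
finger_gap: 0.0512
```

```bash
python3 pan.py 12
python3 - <<'E'
from h import *
b=cams.camera("side");a=cams.camera("top")
print(env.sense()["wrist_force"],env.sense()["tcp_pos"])
cv2.imwrite('pics/v6.png',np.vstack([cv2.resize(b[150:310,215:415],(500,400),interpolation=cv2.INTER_CUBIC),cv2.resize(a[130:250,180:450],(500,200))])[:,:,::-1])
E
```

```text
end px [292.5 212.9] px/mm [-0.276 -0.087]
panel end (array([-0.912, -0.041]), 0.9945) tray ref (array([-0.032,  0.019]), 0.9942) Mz -0.015
[ 0.15399747 -0.46933752  0.0008379 ] [0.34368639 0.11141893 0.24098917]
```

View pics/v6.png

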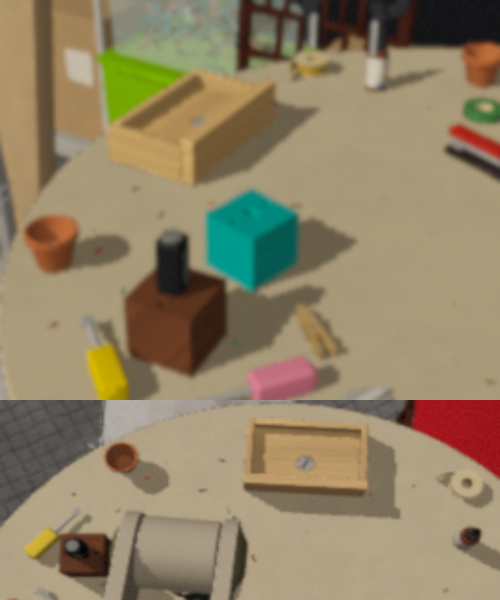

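The picture shows the panel shut against the tray, the driver standing upright in its block at (172,262), and the pot, bottle and spool where they were. I'm handing in.

```bash
python3 -c "
from cell import env
print(env.sense()['clock'],env.finish_job())"
```

```text
the job is handed in; nothing more can be done
33.05 None
```

The planter tray job is done and handed in at 33 s of the 72 s allowed. No verdict was reported.

- **Panel push:** I pushed the panel until it stopped. The force rose from 3.3 N of sliding friction to 10.9 N, and a second push moved it no further.
- **Driver:** I took the black driver from the dark block. The first grip was askew (30.5 mm gap on a 26 mm handle), so I let go and gripped again. The blade touched the disc top first and dropped into the slot after a search of about 2 mm.
- **Cam:** I turned it clockwise in small steps. In the side camera the panel closed by about 3 mm, then stopped moving. I turned about 0.2 rad further and stopped when the moment averaged 0.30–0.31 N m, inside the snug range. Single readings were noisy, about ±0.03 N m, and one was 0.356 just after a step. I saw no sign of the bolt tearing: the moment kept rising, and the panel stayed shut after the blade came out.
- **Driver return:** It stands upright in its block. On the last lowering step the handle pressed on the block with a wrist force of about 40 N on the vertical axis (about 42 N in total) for a moment. I eased off before opening the fingers. That is far below the 120 N wrist limit, but right at the 40 N limit for the arm or gripper body, though it was the held driver that touched.
- **Last checks:** The final pictures show the panel shut, the pot, glue bottle and ribbon spool where they were, and the robot clear of everything.

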